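# Fill the leaning packing tube with discs up to the line

### The job

Put the loose black discs, one on another and lying flat, into the clear leaning tube until the top of the stack reaches the black line round the tube, or first passes it: no disc more than that takes. Sprung balls hold the discs at the mouth, so push them past and press the stack gently home on the tube's floor, whose height you have to find out. Leave the spare discs lying flat on the table away from the stand, and leave the other things where they are.

Things in the scene. Friction and masses are not known exactly. Their poses are not given: they have to be found in the camera images.
- stand: aluminium loading stand, fixed to the table: base plate 150 (x) x 130 (y) x 8 mm and two side cheeks, at y = +-37 to +-43 mm, up to 93 mm above the table. Origin: centre of its underside. The clear tube leans towards its -x side.
- tube: clear tube fixed in the stand, 72 mm outside, 65.5 mm inside diameter. Its z is the axis, leaning 0.61 rad (35 degrees) from vertical towards the stand's -x; its y is level. Origin on the axis, 75 mm above the table, 88 mm below the mouth. Inside, a flat rubber-padded floor square to the axis (it yields 1 mm per 6 N) is set anywhere 8 to 33 mm above this origin: not told, find it by feel or sight.
- nubs (a point): axis point level with three sprung steel balls (20 mm) set through the tube's wall at its +x and 120 degrees either side, 83 mm along z, 5 mm below the mouth: 3 mm into the bore, 13 mm outside the tube, 5 mm above the rim. Fingers closing along the tube's y clear them. A disc's edge passes them with 5 to 12 N, kept square; they then hold its side till pushed (2 to 5 N); past them it slides down.
- line (a point): point on the tube's axis at the level of the fill line, a thin black ring around the outside of the tube, 70 mm from the tube's origin and 18 mm below the mouth. Axes as the tube's.
- mouth (a point): centre of the tube's mouth, on its axis. Axes as the tube's. Discs enter here along the axis. Pressing with 10 to 20 N brings the stack home on the floor; over 150 N of contact forces on the tube in all (about 70 N of push) breaks it.
- disc1: one of four equal black discs: 62 mm diameter, 25 mm thick, about 0.18 kg, lying flat on the table at the start. Origin: centre of its underside, z towards its upper face (25 mm above).
- disc2: one of four equal black discs: 62 mm diameter, 25 mm thick, about 0.18 kg, lying flat on the table at the start. Origin: centre of its underside, z towards its upper face (25 mm above).
- disc3: one of four equal black discs: 62 mm diameter, 25 mm thick, about 0.18 kg, lying flat on the table at the start. Origin: centre of its underside, z towards its upper face (25 mm above).
- disc4: one of four equal black discs: 62 mm diameter, 25 mm thick, about 0.18 kg, lying flat on the table at the start. Origin: centre of its underside, z towards its upper face (25 mm above).
- dish: bystander: open steel bowl, 110 mm across, 35 mm high. Origin: centre of its underside.
- plate: bystander: thin black plate, 150 mm across, 6 mm thick (not one of the discs). Origin: centre of its underside.
- flask: bystander: glass flask, 110 mm across at the foot, 150 mm high. Origin: centre of its underside.
- manifold: bystander: black hose manifold, 54 mm across, 70 mm high, two stub arms along its y, 150 mm overall. Origin: centre of its underside.
- tongs: bystander: steel tongs lying flat, long along their own x, 168 mm by 32 mm, 8 mm high. Origin: centre of its underside.
- jar: bystander: jar, 70 mm across, 100 mm high. Origin: centre of its underside.
- carton: bystander: cardboard carton 90 x 130 x 60 mm. Origin: centre of its underside.
Things that resemble listed ones, but are neither listed nor needed, are in the scene too. Leave any green or yellow look-alike of the disc1 alone.

How it is judged:
By the outcome, as a careful person would: the job done as asked, in the order asked, and still so for the second after the job is handed in, with the robot touching nothing.
It also fails if it takes over 72 s, if anything falls off the work surface, if the arm or the gripper's body presses on something with over 40 N, if the wrist force passes 120 N, or if a joint passes its speed limit or range.

### The arm

A 7-joint arm with a two-finger parallel gripper is mounted at the origin on the work surface. World frame = base frame: x ahead of the robot, y to its left, z up, the work surface at z = 0. Lengths are in m, angles in rad, forces in N, time in s.
With the tool pointing down it reaches from about 0.4 to 0.925 m from the base axis. Payload 5.6 kg.
Tool frame: the origin (TCP) lies on the centre line of the jaws, within the pads' length; the fingertips stand 22 mm ahead of it and the grasp point (between the pads) lies 3 mm ahead of it; y points along the fingers, z is the direction in which the jaws open and shut, and the axes are right-handed (so a half turn about y gives the same grasp; the last joint's range is limited). The gripper opens to 85 mm and grips with 20 to 120 N. Pads are 22 mm wide; open, the fingers measure 114 mm over their backs; the gripper's body (76 mm by 85 mm) begins 54 mm behind the grasp point. The pads swing forward as they close: fully open they stand 13 mm farther back than shut.
Start: joints at [1.094, 0.468, -0.012, 1.603, 0.006, 1.071, -0.056], TCP at [0.273, -0.59, 0.253] pointing down, gripper open.
Joint ranges: [-2.53, 2.53], [-0.31, 2.02], [-1.57, 1.55], [0.28, 2.44], [-1.29, 4.43], [0.15, 1.84], [-2.92, 2.92]. Speed limits (rad/s): [2.57, 2.57, 3.14, 3.14, 3.14, 3.14, 3.14].

### API

Orientations are given as a unit quaternion [x, y, z, w].
In Python, from workcell import r gives the robot as it stands.
- The arm moves only by the shell command python3 -m inch 'ROWS' [FORCE]. ROWS is JSON, a list of rows, each a list of 3 entries, a list of its own where there are three numbers: the shift along the tool's x, y, z in m, then the turn about the tool's y in degrees, then the gripper command: -1 is shut, 1 is fully open, values between are in proportion. In form: [[[dx, dy, dz], yaw, hand], ...]. A call has 1 to 5 rows; each row shifts and turns the commanded pose from where the row before left it, along the tool's axes as they then stand; what a row does not reach is not made up. A row lasts 1/8 s, in which the tool goes at most 62.5 mm and 10.7 degrees, less where a joint would pass 70% of its speed; a pose out of reach is approached as far as the arm can. A call is refused whole if a number of a shift passes 0.0625 or a number of a turn 10.7, either way. A call with a gripper value outside its range is refused whole. The fingers move at their own pace and stop on an object; FORCE is the grip in N (left out, the last holds). Time passes only in rows, so rows that do not move let the fingers close. It gives the time, the measured TCP pose, the force and the opening at its end, in the units of the state.
- r.get_obs(): the state, without advancing time (a new reading comes with each control period).
- r.snapshot(name): name is "scene" or "top" or "wrist"; returns a dict with "image" (420x560x3 uint8, red, green, blue), "vertical_fov" (degrees; the focal length in pixels is half the picture's height over the tangent of half this angle, whatever the lens; pixels are square), "cx", "cy" (the principal point, pixels), "T" (4x4, takes a point from camera to world coordinates); the wrist camera has in their place "T_tool_cam" (4x4, takes a point from camera to tool coordinates, whose origin is the TCP and whose axes are the tool frame's). Camera axes: x right, y up, looking along -z (the intrinsics and any distortion apply to the point x, -y, -z); pixel columns grow to the right and rows downward; lengths in m; the calibration is good to about 2 mm. The wrist camera is an equidistant fisheye: a pixel r from the principal point sees the ray r / f radians off the axis. A picture is of the moment at which its call begins: read the wrist's pose just before it. There is no depth.
- r.sign_off(): hands the job in, once; it reports no verdict.
The state is a dict: "t": time; "q": joint angles; "qvel": joint speeds; "tau": joint torques, N m; "tool_pos": TCP position; "ee_rot": TCP orientation; "contact_force": force on the tool from outside, world axes, zero at the start; "ft_torque": the same for the moment, N m; "finger_gap": finger opening in m.
Only numpy, scipy, OpenCV 4.12 (cv2) and the standard library are available. Lean on these libraries where they do the work, as an engineer would, in place of code of your own. Each camera call takes 0.05 s, during which the arm holds its last target. There are 200 camera calls.

## Working session

There is one attempt and no reset: what is moved stays moved. The work goes in short steps, Python scripts to look and compute and a shell command to move; the robot and the scene stay as the last step left them, time stands still between calls to the robot, and variables do not carry over. Pictures are saved under pics/ and viewed, about 8 in all and at most 12, crops included, and the job is handed in when it is done.

```bash
ls; mkdir -p pics
python3 - <<'E'
from workcell import r
import cv2,numpy as np
o=r.get_obs()
print({k:np.round(v,3).tolist() for k,v in o.items()})
for n in("scene","top"):
    s=r.snapshot(n); cv2.imwrite(f"pics/{n}0.png",s["image"][:,:,::-1]); print(n,s["vertical_fov"],s["cx"],s["cy"],np.round(s["T"],4).tolist(),[k for k in s])
    np.save(f"pics/{n}_T.npy",s["T"])
E
```

```text
pics
{'t': 0.0, 'q': [1.094, 0.468, -0.012, 1.604, 0.006, 1.071, -0.056], 'qvel': [-0.0, -0.001, -0.0, -0.001, 0.0, -0.0, -0.001], 'tau': [0.0, -53.238, 0.022, -25.13, 0.012, 0.008, -0.0], 'tool_pos': [0.273, -0.589, 0.252], 'ee_rot': [-0.152, 0.691, -0.69, 0.152], 'contact_force': [-0.419, 0.414, 0.434], 'ft_torque': [0.023, 0.071, -0.013], 'finger_gap': 0.085}
scene 49.34959604617217 277.4557522122065 203.9721955982889 [[0.2998, -0.6644, 0.6847, 1.2359], [0.954, 0.2129, -0.2112, -0.1321], [-0.0054, 0.7165, 0.6976, 0.831], [0.0, 0.0, 0.0, 1.0]] ['image', 'vertical_fov', 'cx', 'cy', 'T']
top 51.91314516922835 281.32253904111934 210.4288716672177 [[-0.1201, 0.9727, -0.1986, 0.3626], [-0.9928, -0.1179, 0.0227, 0.1145], [-0.0014, 0.1999, 0.9798, 1.1265], [0.0, 0.0, 0.0, 1.0]] ['image', 'vertical_fov', 'cx', 'cy', 'T']
```

View pics/top0.png

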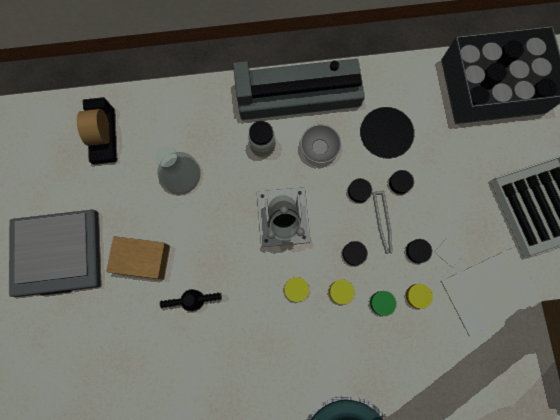

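View pics/scene0.png

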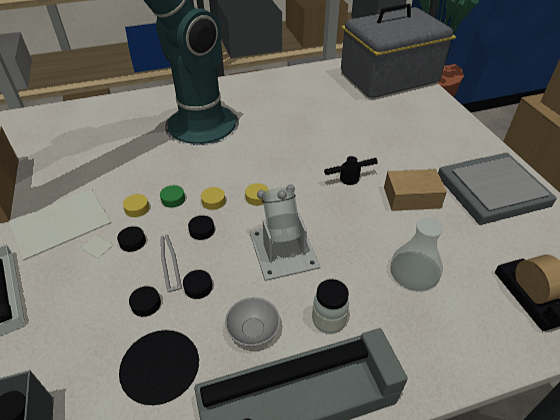

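Top view: the black discs are at about (360,190), (401,181), (354,253) and (419,251). The stand is at (285,217). The look-alikes to leave alone are the jar lid (261,132), the green and yellow discs in the row at y≈290, the plate (387,132) and the black wells in the box at upper right. The scene view shows the same four at (131,238), (201,227), (145,300) and (197,284).

```bash
cat > h.py <<'E'
import cv2,numpy as np
from workcell import r
from scipy.spatial.transform import Rotation as R
def K(s): return 210/np.tan(np.radians(s["vertical_fov"]/2))
def ray(s,u,v):
    f=K(s); d=np.array([(u-s["cx"])/f,-(v-s["cy"])/f,-1.]); T=np.array(s["T"]); return T[:3,3],T[:3,:3]@d
def onz(s,u,v,z):
    o,d=ray(s,u,v); return o+d*(z-o[2])/d[2]
def proj(s,p):
    T=np.array(s["T"]); c=T[:3,:3].T@(np.asarray(p)-T[:3,3]); f=K(s); return s["cx"]+f*c[0]/-c[2], s["cy"]-f*c[1]/-c[2]
def meet(s1,p1,s2,p2):
    o1,d1=ray(s1,*p1);o2,d2=ray(s2,*p2)
    k=np.linalg.lstsq(np.c_[d1,-d2],o2-o1,rcond=None)[0]; a=o1+k[0]*d1;b=o2+k[1]*d2
    return (a+b)/2,np.linalg.norm(a-b)
def wpix(s,u,v,z,pos,q):
    f=K(s); dx,dy=u-s["cx"],v-s["cy"]; rr=np.hypot(dx,dy)+1e-9; th=rr/f
    d=np.array([np.sin(th)*dx/rr,-np.sin(th)*dy/rr,-np.cos(th)]); M=np.array(s["T_tool_cam"]); Rt=R.from_quat(q).as_matrix()
    o=np.array(pos)+Rt@M[:3,3]; d=Rt@M[:3,:3]@d; return o+d*(z-o[2])/d[2]
E
python3 - <<'E'
from h import *
S={n:r.snapshot(n) for n in("top","scene")}
for n,s in S.items():
    im=s["image"]; m=(im.max(2)<60).astype(np.uint8)
    N,_,st,c=cv2.connectedComponentsWithStats(m)
    print(n)
    for i in range(1,N):
        if 150<st[i,4]<2500: print(np.round(c[i],1),st[i,2:5],np.round(onz(s,*c[i],.0125),4)[:2])
t=S["top"]["image"][175:260,245:330,::-1]; c=S["scene"]["image"][175:285,235:335,::-1]
a=cv2.resize(t,(400,400),interpolation=cv2.INTER_CUBIC); b=cv2.resize(c,(400,440),interpolation=cv2.INTER_CUBIC)
o=np.zeros((440,800,3),np.uint8);o[:400,:400]=a;o[:,400:]=b;cv2.imwrite("pics/stand.png",o)
E
```

```text
top
[301.1  88.5] [ 125   34 2112] [ 0.9272 -0.008 ]
[102.2 132.1] [  34   68 1480] [0.8647 0.5495]
[300.5 108.8] [ 125   22 1107] [0.8673 0.0016]
[386.6 132.2] [  54   51 2151] [ 0.7706 -0.2235]
[260.6 132.7] [ 24  26 468] [0.8107 0.1191]
[400.7 181.9] [ 25  25 462] [ 0.6273 -0.2371]
[550.3 190.5] [ 22  48 385] [ 0.5561 -0.6274]
[543.4 204.8] [ 34  62 589] [ 0.5202 -0.5999]
[359.3 190.4] [ 24  24 452] [ 0.6175 -0.1236]
[531.6 209.5] [ 36  63 590] [ 0.5115 -0.5661]
[519.3 213.5] [ 35  63 585] [ 0.5049 -0.5315]
[ 80.  265.4] [ 90  87 623] [0.5074 0.6196]
[284.1 220.1] [ 24  15 256] [0.562  0.0846]
[418.2 250.8] [ 26  25 497] [ 0.4401 -0.2498]
[354.2 253.2] [ 25  25 472] [ 0.4538 -0.0846]
[163.4 261.3] [ 11  35 186] [0.4922 0.4061]
[190.8 300.1] [ 61  23 679] [0.3863 0.3439]
[553.2 327.2] [ 19  81 780] [ 0.2115 -0.5492]
[346.2 412.2] [ 72  20 637] [ 0.0779 -0.0067]
scene
[162.3   5.4] [ 39  15 386] [-0.9932  0.0026]
[294.8  19.1] [ 18  46 531] [-0.6537  0.5369]
[377.7   7.7] [ 60  23 848] [-0.6562  0.9391]
[199.1 121.2] [  72   45 1538] [-0.0003 -0.0077]
[  6.7 173.4] [  19   92 1091] [ 0.0881 -0.5621]
[350.1 169.7] [ 54  28 635] [0.3641 0.3486]
[487.3 204.3] [118  56 893] [0.5975 0.6261]
[201.  227.3] [ 27  24 512] [ 0.4537 -0.0866]
[131.2 238.7] [ 29  25 552] [ 0.4395 -0.2525]
[  3.6 297.3] [ 12  64 440] [ 0.5265 -0.5253]
[529.8 298.5] [  65   72 1541] [0.8678 0.5369]
[197.2 284. ] [ 29  29 674] [ 0.6176 -0.1258]
[332.  293.9] [ 33  30 758] [0.7307 0.144 ]
[144.5 301.1] [ 32  30 737] [ 0.6273 -0.2398]
[ 38.5 401.1] [ 28  49 913] [ 0.7835 -0.4415]
[ 12.9 397.4] [  28   47 1115] [ 0.7625 -0.4858]
[547.  406.6] [ 37  38 725] [1.0644 0.4139]
[472.7 416.2] [ 55  11 274] [1.0392 0.2799]
```

View pics/stand.png

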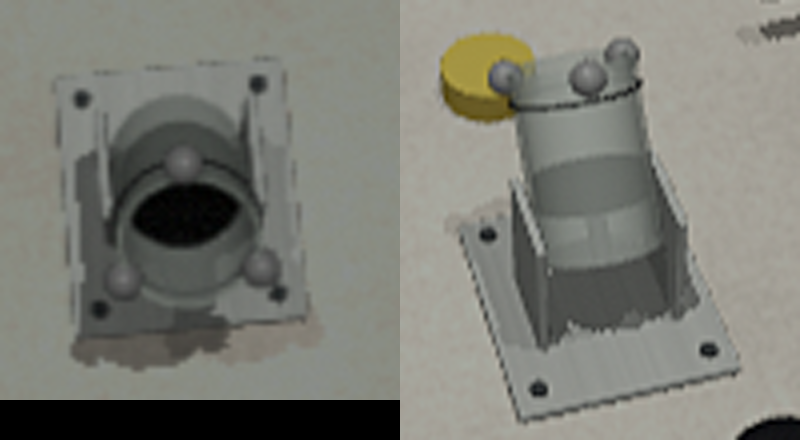

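The stand crops show four base bolts: top crop (82,98), (258,84), (100,310), (278,293). The three balls are at (183,162), (123,280), (261,268) in the top crop and (589,78), (621,53), (505,77) in the scene crop. The floor shows through the clear wall as a darker ellipse, about (590,185) in the scene crop.

Run:
```python
from h import *
t=r.snapshot("top");s=r.snapshot("scene")
tc=lambda u,v:(245+(u+.5)*85/400-.5,175+(v+.5)*85/400-.5)
sc=lambda u,v:(235+(u-400+.5)/4-.5,175+(v+.5)/4-.5)
bt=[onz(t,*tc(*p),.008) for p in[(82,98),(258,84),(100,310),(278,293)]]
bs=[onz(s,*sc(*p),.008) for p in[(539,389),(709,350),(488,234)]]
print(np.round(bt,4).tolist());print(np.round(bs,4).tolist()); c=np.mean(bt,0); print("centre",c)
ex=(bt[0]+bt[1]-bt[2]-bt[3]); yaw=np.arctan2(ex[1],ex[0]); ey=(bt[0]+bt[2]-bt[1]-bt[3]); print("yaw",np.degrees(yaw),np.degrees(np.arctan2(-ey[0],ey[1])))
b=[meet(t,tc(*p),s,sc(*q)) for p,q in[((183,162),(589,78)),((123,280),(621,53)),((261,268),(505,77))]]
for x in b: print(np.round(x[0],4),round(x[1],4))
B=[x[0] for x in b]; m=np.mean(B,0); n=np.cross(B[1]-B[0],B[2]-B[0]); n/=np.linalg.norm(n); print("nubs",m,"n",n,"lean",np.degrees(np.arccos(n[2])),"rad",[np.linalg.norm(x-m) for x in B],"yawlean",np.degrees(np.arctan2(-n[1],-n[0])))
y=yaw; a=np.array([-np.sin(.61)*np.cos(y),-np.sin(.61)*np.sin(y),np.cos(.61)])
O=m-.083*a; print("tube O",O,"axis",a)
for h in(.0,.008,.02,.033,.07,.088): print(h,np.round(proj(s,O+h*a),1), "crop",np.round((np.array(proj(s,O+h*a))-[235,175])*4+[400,0]))
# pixel profile along the axis in the scene image, upsampled
im=cv2.cvtColor(s["image"],cv2.COLOR_RGB2GRAY)
for h in np.arange(-.01,.09,.003):
    u,v=proj(s,O+h*a); # +x-side wall outer point too
    xb=np.array([np.cos(.61)*np.cos(y),np.cos(.61)*np.sin(y),np.sin(.61)])
    p=proj(s,O+h*a+.033*xb); g=cv2.getRectSubPix(im,(3,1),(float(p[0]),float(p[1])));print(round(h,3),np.round(p,1),g.mean().round())
o=r.get_obs();w=r.snapshot("wrist");cv2.imwrite("pics/w0.png",w["image"][:,:,::-1]);print(np.round(w["T_tool_cam"],3).tolist(),w["vertical_fov"])
```

```text
[[0.6361, 0.1348, 0.008], [0.6321, 0.0348, 0.008], [0.5148, 0.1383, 0.008], [0.5123, 0.0391, 0.008]]
[[0.6307, 0.0344, 0.008], [0.6336, 0.1348, 0.008], [0.5094, 0.0386, 0.008]]
centre [0.57382705 0.0867309  0.008     ]
yaw -1.8622978950316715 -1.8265290950957294
[0.5595 0.0868 0.1679] 0.0005
[0.5109 0.122  0.1341] 0.0014
[0.5088 0.0539 0.1331] 0.0008
nubs [0.52639634 0.08754878 0.14504062] n [-0.56869252  0.00441139  0.82253836] lean 34.660293150438086 rad [np.float64(0.04024265411927424), np.float64(0.03934125937475439), np.float64(0.039821141600651505)] yawlean -0.4444388693520692
tube O [0.57391923 0.08600359 0.07700984] axis [-0.57256488  0.01861676  0.81964802]
0.0 [283.6 228. ] crop [594. 212.]
0.008 [283.  224.6] crop [592. 198.]
0.02 [282.2 219.4] crop [589. 178.]
0.033 [281.3 213.8] crop [585. 155.]
0.07 [278.7 197.6] crop [575.  90.]
0.088 [277.4 189.7] crop [569.  59.]
-0.01 [287.8 235.3] 126.0
-0.007 [287.6 234. ] 127.0
-0.004 [287.4 232.7] 131.0
-0.001 [287.1 231.4] 133.0
0.002 [286.9 230. ] 133.0
0.005 [286.7 228.7] 133.0
0.008 [286.5 227.4] 117.0
0.011 [286.3 226. ] 110.0
0.014 [286.1 224.7] 111.0
0.017 [285.9 223.4] 111.0
0.02 [285.6 222. ] 112.0
0.023 [285.4 220.7] 112.0
0.026 [285.2 219.4] 111.0
0.029 [285. 218.] 111.0
0.032 [284.8 216.7] 110.0
0.035 [284.6 215.3] 109.0
0.038 [284.3 214. ] 113.0
0.041 [284.1 212.6] 138.0
0.044 [283.9 211.3] 144.0
0.047 [283.7 209.9] 143.0
0.05 [283.5 208.6] 143.0
0.053 [283.3 207.2] 142.0
0.056 [283.  205.9] 143.0
0.059 [282.8 204.5] 143.0
0.062 [282.6 203.2] 143.0
0.065 [282.4 201.8] 144.0
0.068 [282.2 200.5] 96.0
0.071 [282.  199.1] 80.0
0.074 [281.7 197.7] 67.0
0.077 [281.5 196.4] 91.0
0.08 [281.3 195. ] 112.0
0.083 [281.1 193.7] 126.0
0.086 [280.9 192.3] 132.0
0.089 [280.6 190.9] 118.0
[[-0.001, -0.945, -0.328, -0.087], [0.0, 0.328, -0.945, -0.121], [1.0, -0.001, -0.0, 0.0], [0.0, 0.0, 0.0, 1.0]] 65.70646984690485
```

Run:
```python
from h import *
o=r.get_obs(); M=R.from_quat(o["ee_rot"]).as_matrix(); print("tool axes cols\n",M.round(3), o["tool_pos"],o["t"])
print("z ang",np.degrees(np.arctan2(M[1,2],M[0,2])),"x ang",np.degrees(np.arctan2(M[1,0],M[0,0])))
t=r.snapshot("top");O=np.array([.5739,.086,.077]);y=-.0323;a=np.array([-.5726,.0186,.8196]);xb=np.array([np.cos(.61)*np.cos(y),np.cos(.61)*np.sin(y),np.sin(.61)])
for h in(.008,.014,.02,.027,.033):
    f=lambda p:np.round((np.array(proj(t,p))-[245,175])*400/85).astype(int)
    print(h,"+x edge",f(O+h*a+.03275*xb),"-x edge",f(O+h*a-.03275*xb))
print("ty",np.degrees(np.arctan2(-xb[0],xb[1])))
g=cv2.cvtColor(t["image"],cv2.COLOR_RGB2GRAY); print(g[195:232,284])
```

```text
tool axes cols
 [[-0.907 -0.     0.42 ]
 [-0.42   0.    -0.907]
 [ 0.    -1.    -0.   ]] [ 0.27309609 -0.58972272  0.25303432] 0.35
z ang -65.15208056343221 x ang -155.1520794724686
0.008 +x edge [176 117] -x edge [184 231]
0.014 +x edge [176 121] -x edge [185 236]
0.02 +x edge [177 126] -x edge [186 241]
0.027 +x edge [177 131] -x edge [186 246]
0.033 +x edge [178 135] -x edge [187 251]
ty -91.85065367827256
[114 107 107 107 107  97  72  71  71  70  70  83  96 105 117 101  89  78
  59  19   5   3   5   8   5   6   3   8   4   6   5  14  45  89  91  88
  88]
```

```bash
python3 -m inch '[[[0,0,0],8.9,0.7],[[0,0,0],8.9,0.7],[[0,0,0],8.9,0.7],[[-0.026,0,-0.0573],0,0.7],[[-0.026,0,-0.0573],0,0.7]]' 30; python3 -m inch '[[[-0.026,0.02,-0.0573],0,0.7],[[-0.026,0.02,-0.0573],0,0.7],[[-0.026,0.03,-0.0573],0,0.7],[[-0.026,0.03,-0.0573],0,0.7],[[0,0,0],0,0.7]]'
python3 - <<'E'
from h import *
o=r.get_obs();w=r.snapshot("wrist");cv2.imwrite("pics/w1.png",w["image"][:,:,::-1]);
M=R.from_quat(o["ee_rot"]).as_matrix();print(o["tool_pos"],np.degrees(np.arctan2(M[1,2],M[0,2])),o["finger_gap"],o["t"])
m=(w["image"].max(2)<60).astype(np.uint8);N,_,st,c=cv2.connectedComponentsWithStats(m)
for i in range(1,N):
    if st[i,4]>150:print(c[i].round(1),st[i],wpix(w,*c[i],.0125,o["tool_pos"],o["ee_rot"]).round(4))
E
```

```text
t: 1.02
tool_pos: [0.3289, -0.4766, 0.2531]
ee_rot: [-0.012, -0.707, 0.707, 0.012]
contact_force: [1.3, 0.5, -0.0]
finger_gap: 0.0725
t: 1.65
tool_pos: [0.4322, -0.2643, 0.1599]
ee_rot: [0.007, 0.708, -0.706, -0.009]
contact_force: [0.9, -0.2, 0.9]
finger_gap: 0.0726
[ 0.43219438 -0.26427593  0.15990649] -91.34732777808392 0.0725950013074161 1.65
[118.9  16.8] [  85    0   71   42 2305] [ 0.6107 -0.123   0.0125]
[246.    5.1] [219   0  56  15 531] [ 0.6039 -0.2371  0.0125]
[171.5  71.5] [165   7  20 176 338] [ 0.5521 -0.1727  0.0125]
[15.2 83.9] [ 12  19   9 132 442] [0.573  0.0121 0.0125]
[511.5 123.7] [500  26  17 205 337] [ 0.5118 -0.4865  0.0125]
[545.1 122.5] [ 523   48   37  165 4120] [ 0.5181 -0.536   0.0125]
[ 96.4 183.5] [  65  150   64   69 3364] [ 0.4586 -0.0854  0.0125]
[268.2 194.2] [ 231  155   74   86 4661] [ 0.4424 -0.2506  0.0125]
[ 19.2 242.8] [  0 223  32  48 636] [0.3939 0.0529 0.0125]
[ 91.1 257.8] [ 62 239  45  50 691] [ 0.3789 -0.0582  0.0125]
[314.1 364.5] [   35   270   525   150 42673] [ 0.2395 -0.2945  0.0125]
[254.1 280.1] [223 270  60  31 642] [ 0.3573 -0.2336  0.0125]
```

View pics/w1.png

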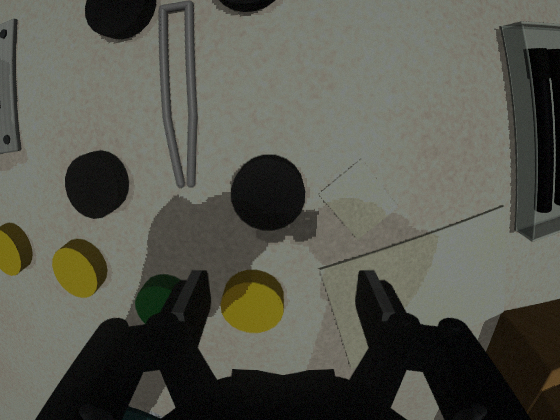

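Wrist view: the disc ahead at (268,190) is black and loose, and the yellow one at (253,300) is clear of the path. The tongs end at (185,185), also clear.

```bash
python3 -m inch '[[[0,0,0],0.5,0.7],[[0,0,0],0,0.7]]'
```

```text
t: 1.95
tool_pos: [0.4307, -0.2713, 0.1622]
ee_rot: [-0.016, -0.707, 0.707, 0.015]
contact_force: [-0.8, 0.3, -0.4]
finger_gap: 0.0729
```

```bash
python3 -m inch '[[[-0.009,0.03,-0.0205],0,0.7],[[0,0.05,0],0,0.7],[[0,0.04,0],0,0.7],[[0,0.012,0],0,0.7],[[0,0,0],0,0.7]]'; for i in 1 2 3 ; do :; done; python3 -m inch '[[[0,0.003,0],0,0.7],[[0,0,0],0,0.7]]';python3 -m inch '[[[0,0.003,0],0,0.7],[[0,0,0],0,0.7]]';python3 -m inch '[[[0,0.003,0],0,0.7],[[0,0,0],0,0.7]]'
```

```text
t: 2.58
tool_pos: [0.4408, -0.2503, 0.0297]
ee_rot: [-0.015, -0.707, 0.707, 0.015]
contact_force: [0.7, 1.6, 0.1]
finger_gap: 0.0724
t: 2.82
tool_pos: [0.4417, -0.2501, 0.0278]
ee_rot: [-0.015, -0.707, 0.707, 0.014]
contact_force: [-0.4, -0.9, 0.2]
finger_gap: 0.0725
t: 3.08
tool_pos: [0.441, -0.2496, 0.0238]
ee_rot: [-0.015, -0.707, 0.707, 0.014]
contact_force: [0.5, -0.0, -0.6]
finger_gap: 0.0725
t: 3.32
tool_pos: [0.4407, -0.2495, 0.0204]
ee_rot: [0.014, 0.707, -0.707, -0.015]
contact_force: [-1.6, 0.1, 0.7]
finger_gap: 0.0724
```

```bash
python3 -m inch '[[[0,0.002,0],0,0.7],[[0,0,0],0,0.7]]';python3 -m inch '[[[0,0.002,0],0,0.7],[[0,0,0],0,0.7]]';python3 -m inch '[[[0,0.002,0],0,0.7],[[0,0,0],0,0.7]]'
```

```text
t: 3.58
tool_pos: [0.4408, -0.2495, 0.0184]
ee_rot: [0.014, 0.707, -0.707, -0.015]
contact_force: [0.1, -0.2, 0.6]
finger_gap: 0.0725
t: 3.82
tool_pos: [0.4408, -0.2495, 0.0165]
ee_rot: [0.014, 0.707, -0.707, -0.015]
contact_force: [-0.3, 0.1, 0.0]
finger_gap: 0.0728
t: 4.08
tool_pos: [0.4408, -0.2495, 0.0145]
ee_rot: [0.014, 0.707, -0.707, -0.015]
contact_force: [0.7, 0.7, 0.4]
finger_gap: 0.0728
```

```bash
python3 -m inch '[[[0,-0.017,0],0,0.7],[[0,0,0],0,-1],[[0,0,0],0,-1],[[0,0,0],0,-1],[[0,0,0],0,-1]]' 30; python3 -m inch '[[[0,0,0],0,-1],[[0,-0.03,0],0,-1],[[0,-0.06,0],0,-1],[[0,-0.06,0],0,-1],[[0,0,0],0,-1]]'
```

```text
t: 4.7
tool_pos: [0.4422, -0.2502, 0.0336]
ee_rot: [-0.016, -0.706, 0.707, 0.013]
contact_force: [-1.8, 0.3, 13.2]
finger_gap: 0.0604
t: 5.32
tool_pos: [0.4436, -0.251, 0.1866]
ee_rot: [-0.018, -0.705, 0.709, 0.011]
contact_force: [1.4, -0.4, -2.0]
finger_gap: 0.0601
```

```bash
python3 -m inch '[[[-0.0122,-0.03,-0.057],0,-1],[[-0.0122,-0.03,-0.057],0,-1],[[-0.0122,-0.015,-0.057],0,-1],[[-0.0122,0,-0.057],0,-1],[[-0.0122,0,-0.057],0,-1]]'; python3 -m inch '[[[-0.0122,0,-0.057],-0.5,-1],[[0,0,0],0,-1],[[0,0,0],0,-1]]'
python3 - <<'E'
from h import *
o=r.get_obs();w=r.snapshot("wrist");s=r.snapshot("scene");
M=R.from_quat(o["ee_rot"]).as_matrix();print(o["tool_pos"],np.degrees(np.arctan2(M[1,2],M[0,2])))
i=np.zeros((400,800,3),np.uint8)
i[:,:400]=cv2.resize(w["image"][180:380,180:380],(400,400));u,v=map(int,proj(s,o["tool_pos"]));i[:,400:]=cv2.resize(s["image"][v-40:v+60,u-50:u+50],(400,400))
print(u,v);cv2.imwrite("pics/g1.png",i[:,:,::-1])
E
```

```text
t: 5.95
tool_pos: [0.5117, 0.029, 0.2528]
ee_rot: [-0.014, -0.707, 0.707, 0.015]
contact_force: [1.3, -0.5, -1.7]
finger_gap: 0.0605
t: 6.32
tool_pos: [0.5259, 0.0832, 0.2524]
ee_rot: [-0.01, -0.707, 0.707, 0.012]
contact_force: [-0.2, -0.8, -1.9]
finger_gap: 0.0605
[0.52586096 0.0832063  0.25236491] -91.84072643074953
275 153
```

View pics/g1.png

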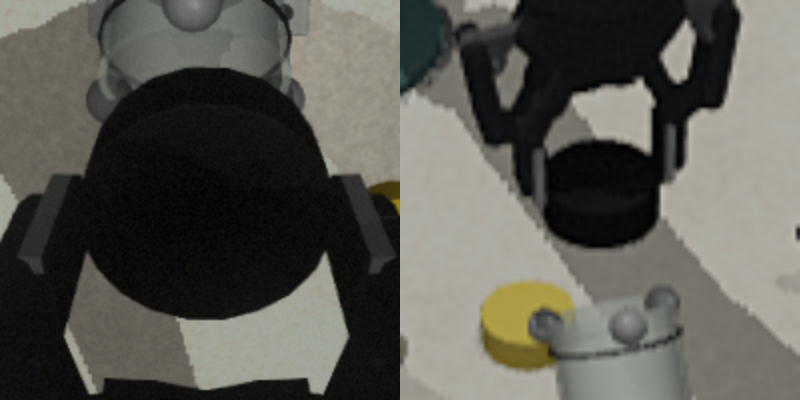

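The disc is held level and centred between the pads (left crop). The scene crop shows it above the mouth, with the +x ball at crop (628,325).

```bash
python3 -m inch '[[[-0.0065,0.018,-0.0045],0,-1],[[0,0.018,0],0,-1],[[0,0,0],0,-1]]'; python3 -m inch '[[[0.002,0.005,0],0,-1],[[0.003,0.005,0],0,-1],[[0,0,0],0,-1]]';python3 -m inch '[[[0.003,0.005,0],0,-1],[[0.003,0.005,0],0,-1],[[0,0,0],0,-1]]'
```

```text
t: 6.8
tool_pos: [0.5323, 0.0873, 0.2155]
ee_rot: [-0.01, -0.707, 0.707, 0.013]
contact_force: [-0.8, 0.1, -2.3]
finger_gap: 0.0602
t: 7.18
tool_pos: [0.5282, 0.0883, 0.2081]
ee_rot: [-0.011, -0.707, 0.707, 0.011]
contact_force: [-1.1, 0.2, 0.6]
finger_gap: 0.0604
t: 7.55
tool_pos: [0.5216, 0.0886, 0.1974]
ee_rot: [-0.011, -0.707, 0.707, 0.012]
contact_force: [-1.4, 0.6, 1.8]
finger_gap: 0.0601
```

```bash
python3 -m inch '[[[0.0025,0.005,0],0,-1],[[0.0025,0.005,0],0,-1],[[0.002,0.004,0],0,-1],[[0,0,0],0,-1]]';  python3 - <<'E'
from h import *
o=r.get_obs();w=r.snapshot("wrist");s=r.snapshot("scene");
i=np.zeros((400,800,3),np.uint8)
i[:,:400]=cv2.resize(w["image"][180:380,180:380],(400,400));u,v=map(int,proj(s,o["tool_pos"]));i[:,400:]=cv2.resize(s["image"][v-40:v+60,u-50:u+50],(400,400))
print(u,v);cv2.imwrite("pics/g2.png",i[:,:,::-1])
E
```

```text
t: 8.05
tool_pos: [0.5135, 0.0887, 0.1826]
ee_rot: [-0.01, -0.707, 0.707, 0.013]
contact_force: [-4.0, -0.1, -2.1]
finger_gap: 0.0601
276 175
```

View pics/g2.png

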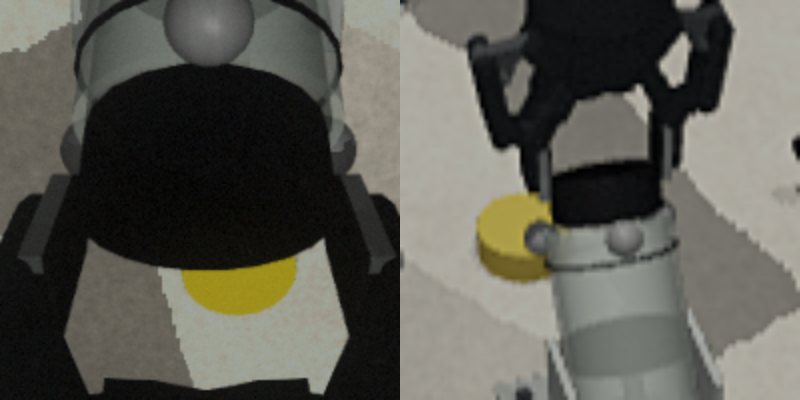

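The disc has pivoted in the grip and lies along the tube's slant at the mouth. Next I centre it and push along the axis.

```bash
python3 -m inch '[[[0.003,0.002,0.0005],0,-1],[[0,0,0],0,-1]]' 40; python3 -m inch '[[[-0.0012,0.0016,0],0,-1],[[-0.0012,0.0016,0],0,-1],[[0,0,0],0,-1]]'; python3 -m inch '[[[-0.0012,0.0016,0],0,-1],[[-0.0012,0.0016,0],0,-1],[[0,0,0],0,-1]]'
```

```text
t: 8.4
tool_pos: [0.5127, 0.0882, 0.1818]
ee_rot: [-0.012, -0.707, 0.707, 0.011]
contact_force: [-2.6, -0.9, -1.5]
finger_gap: 0.0597
t: 8.78
tool_pos: [0.5136, 0.0882, 0.1781]
ee_rot: [-0.01, -0.707, 0.707, 0.012]
contact_force: [-3.9, -0.1, -3.6]
finger_gap: 0.0603
t: 9.15
tool_pos: [0.5164, 0.0879, 0.1746]
ee_rot: [-0.011, -0.707, 0.707, 0.012]
contact_force: [-3.4, -0.1, -4.6]
finger_gap: 0.06
```

```bash
python3 -m inch '[[[0.0015,0.001,0],0,-1],[[-0.0012,0.0016,0],0,-1],[[0,0,0],0,-1]]'; python3 -m inch '[[[-0.0012,0.0016,0],0,-1],[[-0.0012,0.0016,0],0,-1],[[0,0,0],0,-1]]'
python3 - <<'E'
from h import *
o=r.get_obs();w=r.snapshot("wrist");s=r.snapshot("scene");
i=np.zeros((400,800,3),np.uint8)
i[:,:400]=cv2.resize(w["image"][180:380,180:380],(400,400));u,v=map(int,proj(s,o["tool_pos"]));i[:,400:]=cv2.resize(s["image"][v-40:v+60,u-50:u+50],(400,400))
print(u,v);cv2.imwrite("pics/g3.png",i[:,:,::-1])
E
```

```text
t: 9.52
tool_pos: [0.5173, 0.0882, 0.1727]
ee_rot: [0.012, 0.707, -0.707, -0.011]
contact_force: [-1.6, -0.9, -4.9]
finger_gap: 0.0601
t: 9.9
tool_pos: [0.5194, 0.0881, 0.1692]
ee_rot: [0.011, 0.707, -0.707, -0.011]
contact_force: [-0.4, -0.4, -4.7]
finger_gap: 0.0598
276 181
```

View pics/g3.png

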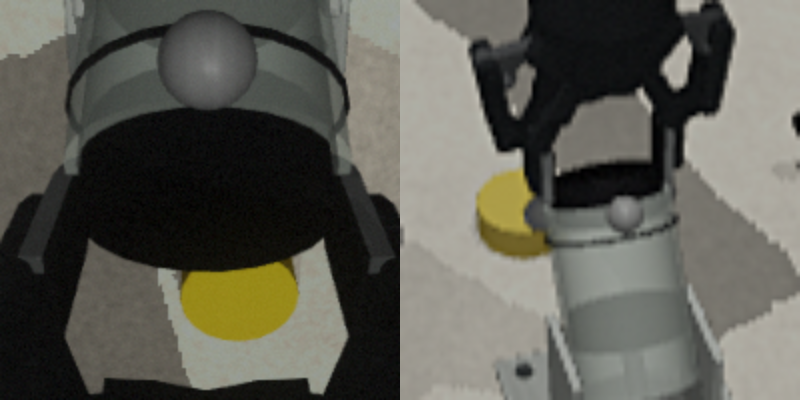

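The +x edge has gone under its ball, but the disc looks tilted a little less than the tube. I'll release it, so that it settles on the balls, then press it with closed fingertips.

```bash
python3 -m inch '[[[0,0,0],0,0.45],[[0,0,0],0,0.7],[[0,-0.02,0],0,0.7],[[0,-0.04,0],0,0],[[0,-0.01,0],0,-1]]';  python3 -m inch '[[[0,0,0],0,-1],[[0,0,0],0,-1]]';python3 - <<'E'
from h import *
o=r.get_obs();w=r.snapshot("wrist");s=r.snapshot("scene");
i=np.zeros((400,800,3),np.uint8)
i[:,:400]=cv2.resize(w["image"][130:390,150:410],(400,400));u,v=276,181;i[:,400:]=cv2.resize(s["image"][v-40:v+60,u-50:u+50],(400,400))
cv2.imwrite("pics/g4.png",i[:,:,::-1])
E
```

```text
t: 10.62
tool_pos: [0.5215, 0.0887, 0.2429]
ee_rot: [0.014, 0.707, -0.707, -0.009]
contact_force: [-0.2, -0.0, -0.5]
finger_gap: 0.0373
t: 10.88
tool_pos: [0.5188, 0.088, 0.2387]
ee_rot: [-0.011, -0.707, 0.707, 0.012]
contact_force: [-0.8, -0.9, -0.8]
finger_gap: 0.0006
```

View pics/g4.png

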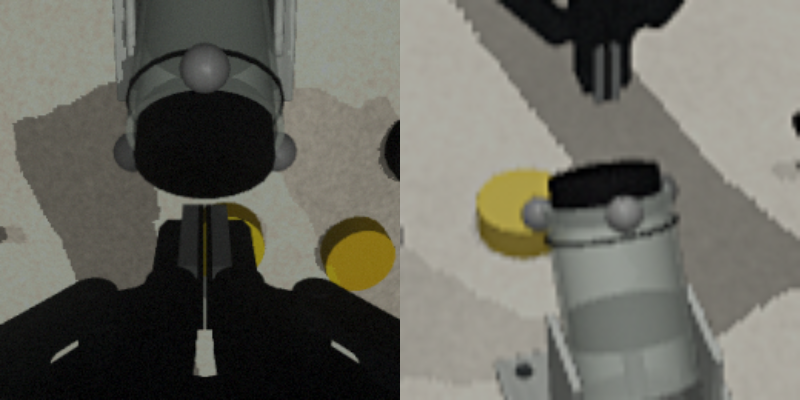

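The disc sits in the mouth among the balls. I move the shut fingertips onto its top face, a little to the -x side, and push along the axis.

```bash
python3 -m inch '[[[0.037,0,0],0,-1],[[0,0.038,0],0,-1],[[0,0,0],0,-1],[[-0.0057,0.0082,0],0,-1],[[0,0,0],0,-1]]'; python3 -m inch '[[[-0.0023,0.0033,0],0,-1],[[-0.0023,0.0033,0],0,-1],[[0,0,0],0,-1]]';  python3 -m inch '[[[-0.0012,0.0016,0],0,-1],[[-0.0012,0.0016,0],0,-1],[[0,0,0],0,-1]]'; python3 -m inch '[[[-0.0012,0.0016,0],0,-1],[[-0.0012,0.0016,0],0,-1],[[0,0,0],0,-1]]'
```

```text
t: 11.6
tool_pos: [0.4889, 0.0891, 0.1935]
ee_rot: [0.012, 0.707, -0.707, -0.011]
contact_force: [0.2, 0.1, 0.2]
finger_gap: -0.0001
t: 11.98
tool_pos: [0.4926, 0.0889, 0.1866]
ee_rot: [-0.011, -0.707, 0.707, 0.012]
contact_force: [-0.2, -0.2, 0.7]
finger_gap: 0.0003
t: 12.35
tool_pos: [0.495, 0.0889, 0.1835]
ee_rot: [-0.011, -0.707, 0.707, 0.012]
contact_force: [-1.0, 0.4, -0.4]
finger_gap: 0.0005
t: 12.72
tool_pos: [0.4974, 0.0888, 0.1802]
ee_rot: [-0.011, -0.707, 0.707, 0.012]
contact_force: [-0.4, 1.1, -0.4]
finger_gap: 0.0002
```

```bash
for k in 1; do python3 -m inch '[[[-0.0012,0.0016,0],0,-1],[[-0.0012,0.0016,0],0,-1],[[0,0,0],0,-1]]'; done; python3 -m inch '[[[-0.0012,0.0016,0],0,-1],[[-0.0012,0.0016,0],0,-1],[[0,0,0],0,-1]]'; python3 -m inch '[[[-0.0012,0.0016,0],0,-1],[[-0.0012,0.0016,0],0,-1],[[0,0,0],0,-1]]'
```

```text
t: 13.1
tool_pos: [0.4997, 0.0887, 0.177]
ee_rot: [-0.011, -0.707, 0.707, 0.012]
contact_force: [-0.2, -0.4, 0.1]
finger_gap: -0.0003
t: 13.48
tool_pos: [0.5022, 0.0886, 0.1738]
ee_rot: [-0.011, -0.707, 0.707, 0.011]
contact_force: [0.3, 0.3, 0.2]
finger_gap: -0.0002
t: 13.85
tool_pos: [0.5048, 0.0886, 0.1707]
ee_rot: [0.011, 0.707, -0.707, -0.011]
contact_force: [1.4, -0.4, 0.1]
finger_gap: 0.0
```

Run:
```python
from h import *
w=r.snapshot("wrist");s=r.snapshot("scene");
i=np.zeros((400,800,3),np.uint8)
i[:,:400]=cv2.resize(w["image"][130:390,150:410],(400,400));u,v=276,181;i[:,400:]=cv2.resize(s["image"][v-40:v+60,u-50:u+50],(400,400))
cv2.imwrite("pics/g5.png",i[:,:,::-1])
```

```text
(no output)
```

View pics/g5.png

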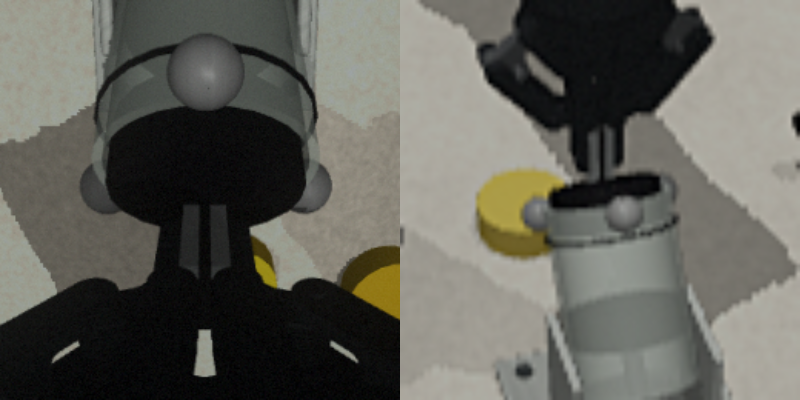

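The disc has squared up and gone down under light force. I keep pushing to about 10 mm below the rim.

```bash
python3 -m inch '[[[-0.0012,0.0016,0],0,-1],[[-0.0012,0.0016,0],0,-1],[[0,0,0],0,-1]]'; python3 -m inch '[[[-0.0012,0.0016,0],0,-1],[[-0.0012,0.0016,0],0,-1],[[0,0,0],0,-1]]'; python3 -m inch '[[[-0.0012,0.0016,0],0,-1],[[-0.0012,0.0016,0],0,-1]]'; python3 -m inch '[[[-0.0012,0.0016,0],0,-1],[[-0.0012,0.0016,0],0,-1]]'
```

```text
t: 14.32
tool_pos: [0.5071, 0.0885, 0.1674]
ee_rot: [-0.011, -0.707, 0.707, 0.011]
contact_force: [-1.0, 0.8, 0.8]
finger_gap: 0.0001
t: 14.7
tool_pos: [0.5095, 0.0884, 0.1642]
ee_rot: [-0.011, -0.707, 0.707, 0.011]
contact_force: [-0.2, -0.1, -0.3]
finger_gap: -0.0004
t: 14.95
tool_pos: [0.5118, 0.0883, 0.1611]
ee_rot: [-0.011, -0.707, 0.707, 0.011]
contact_force: [0.6, -0.5, 1.9]
finger_gap: -0.0003
t: 15.2
tool_pos: [0.5143, 0.0882, 0.1578]
ee_rot: [-0.011, -0.707, 0.707, 0.011]
contact_force: [-0.4, -0.1, -0.8]
finger_gap: -0.0006
```

```bash
cat > prof.py <<'E'
from h import *
s=r.snapshot("scene");t=r.snapshot("top");O=np.array([.5739,.086,.077]);y=-.0323;a=np.array([-.5726,.0186,.8196]);xb=np.array([np.cos(.61)*np.cos(y),np.cos(.61)*np.sin(y),np.sin(.61)]);yb=np.array([np.sin(-y),np.cos(y),0])
g=cv2.cvtColor(s["image"],cv2.COLOR_RGB2GRAY)
for k in(-.012,0,.012):
    print(k,[(int(h*1000),int(cv2.getRectSubPix(g,(1,1),tuple(map(float,proj(s,O+h*a+.032*xb+k*yb))))[0,0])) for h in np.arange(-.006,.118,.004)])
E
python3 prof.py
```

```text
-0.012 [(-6, 129), (-2, 131), (2, 134), (6, 131), (10, 117), (14, 118), (18, 118), (22, 118), (26, 118), (30, 118), (34, 118), (38, 118), (42, 118), (46, 117), (50, 118), (54, 116), (58, 117), (62, 127), (66, 138), (69, 96), (74, 154), (78, 150), (81, 148), (86, 142), (90, 84), (94, 75), (98, 60), (102, 61), (106, 49), (110, 37), (113, 16)]
0 [(-6, 137), (-2, 146), (2, 145), (6, 136), (10, 118), (14, 117), (18, 118), (22, 118), (26, 120), (30, 118), (34, 117), (38, 117), (42, 119), (46, 119), (50, 118), (54, 118), (58, 118), (62, 131), (66, 136), (69, 74), (74, 71), (78, 108), (81, 131), (86, 148), (90, 116), (94, 50), (98, 68), (102, 73), (106, 78), (110, 84), (113, 42)]
0.012 [(-6, 132), (-2, 133), (2, 134), (6, 130), (10, 111), (14, 111), (18, 111), (22, 110), (26, 111), (30, 111), (34, 111), (38, 110), (42, 111), (46, 111), (50, 111), (54, 111), (58, 110), (62, 130), (66, 124), (69, 89), (74, 145), (78, 121), (81, 120), (86, 130), (90, 94), (94, 104), (98, 119), (102, 117), (106, 120), (110, 119), (113, 116)]
```

Through the wall, the dark column's upper edge has risen from 39 to 61 mm along the tube. So disc one has passed the balls and slid down to the floor. Next is the second disc, at (0.454, -0.0855).

```bash
python3 -m inch '[[[0.0143,-0.0205,0],0,-1],[[0,-0.045,0],0,-1],[[0.0102,0,0.0438],0,0.3],[[0.0102,0,0.0438],0,0.7],[[0.0102,0,0.0438],0,0.7]]';python3 -m inch '[[[0.0102,0,0.0438],0,0.7],[[0,0.05,0],0,0.7],[[0,0.02,0],0,0.7],[[0,0,0],0,0.7],[[0,0,0],0,0.7]]'
python3 - <<'E'
from h import *
o=r.get_obs();w=r.snapshot("wrist")
M=R.from_quat(o["ee_rot"]).as_matrix();print(o["tool_pos"],np.degrees(np.arctan2(M[1,2],M[0,2])))
g=w["image"].max(2);m=(g<40).astype(np.uint8);N,_,st,c=cv2.connectedComponentsWithStats(m)
for i in range(1,N):
    if st[i,4]>1500:print(c[i].round(1),st[i],wpix(w,*c[i],.0125,o["tool_pos"],o["ee_rot"]).round(4))
E
```

```text
t: 15.92
tool_pos: [0.4646, -0.0428, 0.2238]
ee_rot: [-0.012, -0.707, 0.707, 0.011]
contact_force: [1.0, -0.2, 0.4]
finger_gap: 0.0542
t: 16.55
tool_pos: [0.4542, -0.085, 0.1543]
ee_rot: [-0.012, -0.707, 0.707, 0.011]
contact_force: [-0.2, -0.6, 0.3]
finger_gap: 0.0725
[ 0.45417656 -0.08499448  0.15434011] -91.83192251710855
[326.5  18.6] [ 288    0   80   45 2875] [ 0.6115 -0.1238  0.0125]
[453.6  18.8] [ 417    0   72   45 2605] [ 0.6229 -0.2376  0.0125]
[99.6 70.8] [  67   23   63   99 2641] [0.5864 0.0724 0.0125]
[ 39.4 126.7] [   0   70   71  129 3155] [0.5464 0.1518 0.0125]
[283.8 203.7] [ 247  165   75   77 4522] [ 0.4578 -0.0851  0.0125]
[292.9 368.4] [   36   270   524   150 36372] [ 0.2631 -0.0896  0.0125]
```

```bash
python3 -m inch '[[[0.0005,0.05,0.0005],0,0.7],[[0,0.05,0],0,0.7],[[0,0.0225,0],0,0.7],[[0,0,0],0,0.7],[[0,0,0],0,-1]]' 30; python3 -m inch '[[[0,0,0],0,-1],[[0,0,0],0,-1],[[0,0,0],0,-1],[[0,0,0],0,-1]]';python3 -m inch '[[[0,-0.06,0],0,-1],[[0,-0.06,0],0,-1],[[0,-0.06,0],0,-1],[[0,-0.04,0],0,-1],[[0,0,0],0,-1]]'
```

```text
t: 17.23
tool_pos: [0.4541, -0.0856, 0.0324]
ee_rot: [-0.012, -0.707, 0.707, 0.011]
contact_force: [0.5, -0.3, -2.8]
finger_gap: 0.0606
t: 17.73
tool_pos: [0.4539, -0.0857, 0.0323]
ee_rot: [-0.012, -0.707, 0.707, 0.011]
contact_force: [-1.3, -0.4, 7.8]
finger_gap: 0.0604
t: 18.35
tool_pos: [0.4545, -0.0858, 0.2544]
ee_rot: [-0.014, -0.706, 0.708, 0.009]
contact_force: [1.0, 0.4, -3.5]
finger_gap: 0.0604
```

```bash
python3 -m inch '[[[-0.0186,0,-0.0439],0,-1],[[-0.0186,0,-0.0439],0,-1],[[-0.0186,0,-0.0439],0,-1],[[-0.0186,0,-0.0439],0,-1],[[0,0,0],0,-1]]';python3 -m inch '[[[0,0,0],0,-1],[[0,0.018,0],0,-1],[[0,0.018,0],0,-1],[[0,0,0],0,-1]]'
```

```text
t: 18.98
tool_pos: [0.5325, 0.0918, 0.2491]
ee_rot: [0.008, 0.708, -0.706, -0.01]
contact_force: [-0.3, -0.3, -1.6]
finger_gap: 0.0603
t: 19.48
tool_pos: [0.5313, 0.0865, 0.2126]
ee_rot: [-0.01, -0.707, 0.707, 0.013]
contact_force: [-0.4, -0.1, -2.1]
finger_gap: 0.0606
```

```bash
python3 -m inch '[[[0.0025,0.0055,-0.0008],0,-1],[[0.0025,0.0055,0],0,-1],[[0.0025,0.0055,0],0,-1],[[0,0,0],0,-1]]';python3 -m inch '[[[0.0025,0.0055,0],0,-1],[[0.001,0.004,0],0,-1],[[0,0,0],0,-1]]'; python3 -m inch '[[[0.004,0.0045,0],0,-1],[[0.004,0.0045,0],0,-1],[[0,0,0],0,-1]]'
```

```text
t: 19.98
tool_pos: [0.5251, 0.0888, 0.1985]
ee_rot: [-0.011, -0.707, 0.707, 0.011]
contact_force: [-2.1, -0.6, 1.7]
finger_gap: 0.0605
t: 20.35
tool_pos: [0.5213, 0.0888, 0.1885]
ee_rot: [-0.011, -0.707, 0.707, 0.012]
contact_force: [-2.9, 0.4, 1.2]
finger_gap: 0.0603
t: 20.72
tool_pos: [0.5121, 0.0887, 0.1787]
ee_rot: [-0.01, -0.707, 0.707, 0.013]
contact_force: [-3.1, 0.7, -1.1]
finger_gap: 0.0607
```

```bash
python3 -m inch '[[[-0.0012,0.0016,0.0005],0,-1],[[-0.0012,0.0016,0],0,-1],[[0,0,0],0,-1]]' 45; python3 -m inch '[[[-0.0012,0.0016,0],0,-1],[[-0.0012,0.0016,0],0,-1],[[0,0,0],0,-1]]'; python3 -m inch '[[[-0.0012,0.0016,0],0,-1],[[0,0,0],0,-1]]'
```

```text
t: 21.1
tool_pos: [0.5143, 0.0885, 0.1761]
ee_rot: [-0.01, -0.707, 0.707, 0.013]
contact_force: [-7.7, 1.6, 2.0]
finger_gap: 0.0599
t: 21.48
tool_pos: [0.5163, 0.0883, 0.1728]
ee_rot: [-0.009, -0.707, 0.707, 0.013]
contact_force: [-9.6, -0.1, 2.8]
finger_gap: 0.0601
t: 21.72
tool_pos: [0.517, 0.0881, 0.171]
ee_rot: [-0.009, -0.707, 0.708, 0.014]
contact_force: [-10.1, -0.0, 3.3]
finger_gap: 0.06
```

```bash
python3 -m inch '[[[-0.0006,0.0018,0],0,-1],[[0,0,0],0,-1],[[0,0,0],0,0.45],[[0,0,0],0,0.7],[[0,0,0],0,0.7]]'; python3 -m inch '[[[0,-0.03,0],0,0.7],[[0,-0.04,0],0,0],[[0.030,0,0],0,-1],[[0,0,0],0,-1],[[0,0,0],0,-1]]'; python3 prof.py
```

```text
t: 22.35
tool_pos: [0.5215, 0.0883, 0.1707]
ee_rot: [0.012, 0.707, -0.707, -0.011]
contact_force: [-0.0, 0.6, -0.2]
finger_gap: 0.0725
t: 22.98
tool_pos: [0.4913, 0.0891, 0.2405]
ee_rot: [0.012, 0.707, -0.707, -0.011]
contact_force: [1.1, -0.8, 0.2]
finger_gap: 0.0004
-0.012 [(-6, 126), (-2, 129), (2, 132), (6, 128), (10, 115), (14, 115), (18, 115), (22, 115), (26, 116), (30, 114), (34, 116), (38, 115), (42, 115), (46, 115), (50, 116), (54, 114), (58, 114), (62, 124), (66, 139), (69, 96), (74, 155), (78, 144), (81, 115), (86, 107), (90, 26), (94, 29), (98, 29), (102, 28), (106, 29), (110, 22), (113, 75)]
0 [(-6, 134), (-2, 143), (2, 142), (6, 133), (10, 115), (14, 116), (18, 116), (22, 116), (26, 116), (30, 115), (34, 115), (38, 116), (42, 117), (46, 116), (50, 116), (54, 115), (58, 114), (62, 127), (66, 134), (69, 71), (74, 69), (78, 107), (81, 128), (86, 146), (90, 116), (94, 18), (98, 24), (102, 24), (106, 26), (110, 25), (113, 73)]
0.012 [(-6, 129), (-2, 130), (2, 131), (6, 127), (10, 109), (14, 108), (18, 109), (22, 109), (26, 109), (30, 108), (34, 108), (38, 108), (42, 108), (46, 108), (50, 109), (54, 108), (58, 108), (62, 127), (66, 121), (69, 86), (74, 142), (78, 118), (81, 99), (86, 98), (90, 19), (94, 15), (98, 16), (102, 14), (106, 16), (110, 7), (113, 93)]
```

The second disc sits in the mouth with its lower edge at about 80 mm. Press as before.

```bash
python3 -m inch '[[[0.0024,0.047,0],0,-1],[[0,0,0],0,-1],[[0,0,0],0,-1]]'; python3 -m inch '[[[-0.0034,0.0049,0],0,-1],[[-0.0023,0.0033,0],0,-1]]'; python3 -m inch '[[[-0.0023,0.0033,0],0,-1]]';python3 -m inch '[[[-0.0023,0.0033,0],0,-1]]';python3 -m inch '[[[-0.0023,0.0033,0],0,-1]]';python3 -m inch '[[[-0.0023,0.0033,0],0,-1]]'
```

```text
t: 23.45
tool_pos: [0.489, 0.0896, 0.1939]
ee_rot: [0.012, 0.707, -0.707, -0.011]
contact_force: [1.2, -0.6, -0.2]
finger_gap: -0.0001
t: 23.7
tool_pos: [0.4947, 0.0892, 0.1857]
ee_rot: [0.012, 0.707, -0.707, -0.011]
contact_force: [0.3, -0.1, -0.4]
finger_gap: -0.0
t: 23.82
tool_pos: [0.4966, 0.0891, 0.1819]
ee_rot: [0.012, 0.707, -0.707, -0.011]
contact_force: [0.8, -0.2, -0.8]
finger_gap: -0.0
t: 23.95
tool_pos: [0.4987, 0.089, 0.1783]
ee_rot: [-0.011, -0.707, 0.707, 0.011]
contact_force: [-0.2, 0.5, -0.5]
finger_gap: 0.0001
t: 24.08
tool_pos: [0.5009, 0.0889, 0.1749]
ee_rot: [-0.011, -0.707, 0.707, 0.011]
contact_force: [0.1, 0.2, 0.5]
finger_gap: -0.0004
t: 24.2
tool_pos: [0.5023, 0.0888, 0.1714]
ee_rot: [-0.011, -0.707, 0.707, 0.012]
contact_force: [-3.6, -0.5, 2.4]
finger_gap: -0.0
```

```bash
python3 -m inch '[[[-0.0012,0.0016,0],0,-1]]'; python3 -m inch '[[[-0.0012,0.0016,0],0,-1]]';python3 -m inch '[[[-0.0012,0.0016,0],0,-1]]';python3 -m inch '[[[-0.0012,0.0016,0],0,-1]]';python3 -m inch '[[[-0.0012,0.0016,0],0,-1]]'
```

```text
t: 24.32
tool_pos: [0.5031, 0.0888, 0.1697]
ee_rot: [-0.01, -0.707, 0.707, 0.012]
contact_force: [-6.7, 0.0, 3.5]
finger_gap: 0.0
t: 24.45
tool_pos: [0.5037, 0.0887, 0.168]
ee_rot: [-0.01, -0.707, 0.707, 0.013]
contact_force: [-6.5, 0.4, 3.1]
finger_gap: 0.0005
t: 24.58
tool_pos: [0.5045, 0.0887, 0.1664]
ee_rot: [-0.01, -0.707, 0.707, 0.013]
contact_force: [-7.2, -0.6, 3.5]
finger_gap: -0.0004
t: 24.7
tool_pos: [0.5053, 0.0887, 0.1646]
ee_rot: [-0.009, -0.707, 0.707, 0.013]
contact_force: [-8.0, 0.2, 3.9]
finger_gap: -0.0001
t: 24.82
tool_pos: [0.5062, 0.0887, 0.1629]
ee_rot: [-0.009, -0.707, 0.707, 0.013]
contact_force: [-9.3, 0.1, 2.1]
finger_gap: 0.0001
```

Run:
```python
from h import *
w=r.snapshot("wrist");s=r.snapshot("scene");t=r.snapshot("top")
i=np.zeros((400,800,3),np.uint8)
i[:,:400]=cv2.resize(w["image"][150:350,180:380],(400,400));u,v=278,190;i[:,400:]=cv2.resize(s["image"][v-40:v+40,u-40:u+40],(400,400),interpolation=cv2.INTER_CUBIC)
cv2.imwrite("pics/g6.png",cv2.convertScaleAbs(i[:,:,::-1],alpha=1.8))
```

```text
(no output)
```

View pics/g6.png

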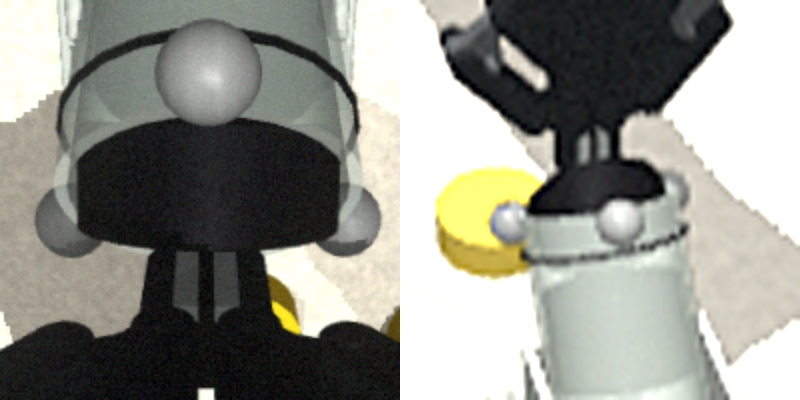

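The second disc has tipped: my push at -x went in and its +x side rides up on the +x ball, the dark dome at scene crop (600,185). I back off and press its raised +x side.

```bash
python3 -m inch '[[[0.0143,-0.0205,0],0,-1],[[0,-0.06,0],0,-1],[[-0.0125,0,0.0005],0,-1],[[0,0.024,0],0,-1],[[0,0,0],0,-1]]'; python3 -m inch '[[[-0.0023,0.0033,0],0,-1]]';python3 -m inch '[[[-0.0023,0.0033,0],0,-1]]';python3 -m inch '[[[-0.0023,0.0033,0],0,-1]]';python3 -m inch '[[[-0.0023,0.0033,0],0,-1]]'
```

```text
t: 25.6
tool_pos: [0.5065, 0.0878, 0.2185]
ee_rot: [-0.01, -0.707, 0.707, 0.013]
contact_force: [-0.6, 0.7, -0.2]
finger_gap: 0.0001
t: 25.72
tool_pos: [0.51, 0.0883, 0.2171]
ee_rot: [0.012, 0.707, -0.707, -0.011]
contact_force: [0.4, 0.8, 0.7]
finger_gap: 0.0001
t: 25.85
tool_pos: [0.5124, 0.0882, 0.2139]
ee_rot: [0.012, 0.707, -0.707, -0.011]
contact_force: [-1.0, -0.1, -0.1]
finger_gap: 0.0002
t: 25.98
tool_pos: [0.5145, 0.088, 0.2105]
ee_rot: [0.012, 0.707, -0.707, -0.011]
contact_force: [-0.1, -0.0, -0.1]
finger_gap: 0.0001
t: 26.1
tool_pos: [0.5167, 0.0879, 0.207]
ee_rot: [-0.012, -0.707, 0.707, 0.011]
contact_force: [0.1, 0.2, 0.2]
finger_gap: 0.0001
```

```bash
python3 -m inch '[[[0.001,0.0033,0],0,-1]]';python3 -m inch '[[[-0.001,0.0033,0],0,-1]]';python3 -m inch '[[[-0.0012,0.0016,0],0,-1]]';python3 -m inch '[[[-0.0012,0.0016,0],0,-1]]';python3 -m inch '[[[-0.0012,0.0016,0],0,-1]]'; python3 prof.py|sed -n 2p
```

```text
t: 26.22
tool_pos: [0.5156, 0.0879, 0.2036]
ee_rot: [0.012, 0.707, -0.707, -0.011]
contact_force: [0.0, -0.3, -0.4]
finger_gap: 0.0001
t: 26.35
tool_pos: [0.5163, 0.0879, 0.2002]
ee_rot: [-0.011, -0.707, 0.707, 0.011]
contact_force: [-0.5, 0.6, -0.5]
finger_gap: -0.0001
t: 26.48
tool_pos: [0.5176, 0.0879, 0.1987]
ee_rot: [-0.011, -0.707, 0.707, 0.011]
contact_force: [0.0, -0.1, -0.6]
finger_gap: -0.0
t: 26.6
tool_pos: [0.5189, 0.0878, 0.1972]
ee_rot: [-0.011, -0.707, 0.707, 0.011]
contact_force: [-0.3, 0.1, 0.4]
finger_gap: -0.0003
t: 26.72
tool_pos: [0.5201, 0.0879, 0.1958]
ee_rot: [-0.011, -0.707, 0.707, 0.011]
contact_force: [-2.8, -0.6, 5.7]
finger_gap: 0.0002
0 [(-6, 136), (-2, 145), (2, 144), (6, 135), (10, 117), (14, 116), (18, 117), (22, 118), (26, 117), (30, 116), (34, 116), (38, 117), (42, 116), (46, 117), (50, 117), (54, 117), (58, 116), (62, 117), (66, 106), (69, 59), (74, 72), (78, 107), (81, 130), (86, 147), (90, 117), (94, 19), (98, 26), (102, 25), (106, 11), (110, 54), (113, 60)]
```

```bash
python3 -m inch '[[[-0.0012,0.0016,0],0,-1]]';python3 -m inch '[[[-0.0012,0.0016,0],0,-1]]';python3 -m inch '[[[-0.0012,0.0016,0],0,-1]]';python3 -m inch '[[[-0.0012,0.0016,0],0,-1]]'
```

```text
t: 26.95
tool_pos: [0.5212, 0.0882, 0.1947]
ee_rot: [0.011, 0.707, -0.707, -0.011]
contact_force: [-3.2, 1.1, 6.0]
finger_gap: 0.0001
t: 27.08
tool_pos: [0.5226, 0.0885, 0.1932]
ee_rot: [0.011, 0.707, -0.707, -0.011]
contact_force: [-2.0, 1.2, 5.7]
finger_gap: 0.0005
t: 27.2
tool_pos: [0.5238, 0.0882, 0.1915]
ee_rot: [0.012, 0.707, -0.707, -0.011]
contact_force: [-2.1, 0.9, 5.4]
finger_gap: -0.0001
t: 27.32
tool_pos: [0.5251, 0.0879, 0.1896]
ee_rot: [0.012, 0.707, -0.707, -0.011]
contact_force: [-1.2, 0.4, 3.2]
finger_gap: -0.0001
```

```bash
python3 -m inch '[[[-0.0011,0.0017,0],0,-1]]';python3 -m inch '[[[-0.0011,0.0017,0],0,-1]]';python3 -m inch '[[[-0.001,0.0017,0],0,-1]]';python3 -m inch '[[[-0.001,0.0017,0],0,-1]]';python3 -m inch '[[[-0.001,0.0017,0],0,-1]]'; python3 prof.py|sed -n 2p
```

```text
t: 27.45
tool_pos: [0.526, 0.0876, 0.1875]
ee_rot: [-0.011, -0.707, 0.707, 0.011]
contact_force: [-1.3, -0.1, 2.2]
finger_gap: -0.0002
t: 27.58
tool_pos: [0.5268, 0.0875, 0.1856]
ee_rot: [-0.011, -0.707, 0.707, 0.012]
contact_force: [-2.1, 0.7, 2.5]
finger_gap: 0.0002
t: 27.7
tool_pos: [0.5279, 0.0875, 0.1839]
ee_rot: [-0.011, -0.707, 0.707, 0.012]
contact_force: [-1.9, 0.4, 2.6]
finger_gap: 0.0004
t: 27.82
tool_pos: [0.5291, 0.0875, 0.1823]
ee_rot: [-0.011, -0.707, 0.707, 0.011]
contact_force: [-2.5, 0.6, 1.8]
finger_gap: -0.0002
t: 27.95
tool_pos: [0.5303, 0.0873, 0.1806]
ee_rot: [-0.012, -0.707, 0.707, 0.011]
contact_force: [1.3, 0.5, -0.1]
finger_gap: 0.0
0 [(-6, 136), (-2, 145), (2, 144), (6, 131), (10, 116), (14, 117), (18, 117), (22, 118), (26, 118), (30, 117), (34, 117), (38, 117), (42, 118), (46, 117), (50, 117), (54, 117), (58, 116), (62, 117), (66, 106), (69, 60), (74, 73), (78, 108), (81, 130), (86, 147), (90, 118), (94, 66), (98, 57), (102, 38), (106, 18), (110, 5), (113, 20)]
```

```bash
python3 -m inch '[[[0.0057,-0.0082,0],0,-1],[[0.0226,0.0025,0],0,-1],[[0,0,0],0,-1]]'; python3 -m inch '[[[-0.0057,0.0082,0],0,-1],[[-0.0023,0.0033,0],0,-1]]';python3 -m inch '[[[-0.0023,0.0033,0],0,-1]]';python3 -m inch '[[[-0.0012,0.0016,0],0,-1]]';python3 -m inch '[[[-0.0012,0.0016,0],0,-1]]';python3 -m inch '[[[-0.0012,0.0016,0],0,-1]]'; python3 prof.py
```

```text
t: 28.42
tool_pos: [0.5005, 0.0884, 0.1869]
ee_rot: [-0.011, -0.707, 0.707, 0.011]
contact_force: [0.7, 0.2, -0.1]
finger_gap: -0.0001
t: 28.68
tool_pos: [0.5106, 0.0879, 0.1745]
ee_rot: [-0.012, -0.707, 0.707, 0.012]
contact_force: [-0.2, 0.4, -0.1]
finger_gap: 0.0001
t: 28.8
tool_pos: [0.5125, 0.088, 0.1711]
ee_rot: [0.011, 0.707, -0.707, -0.012]
contact_force: [-0.2, 0.2, 0.3]
finger_gap: 0.0006
t: 28.92
tool_pos: [0.5134, 0.088, 0.1696]
ee_rot: [-0.011, -0.707, 0.707, 0.012]
contact_force: [0.8, -1.1, -0.6]
finger_gap: -0.0002
t: 29.05
tool_pos: [0.5146, 0.088, 0.1683]
ee_rot: [-0.011, -0.707, 0.707, 0.011]
contact_force: [0.3, -0.2, 0.6]
finger_gap: -0.0004
t: 29.18
tool_pos: [0.5157, 0.0879, 0.1668]
ee_rot: [-0.011, -0.707, 0.707, 0.011]
contact_force: [0.2, 0.3, -1.2]
finger_gap: -0.0001
-0.012 [(-6, 128), (-2, 131), (2, 133), (6, 130), (10, 116), (14, 118), (18, 117), (22, 116), (26, 117), (30, 117), (34, 116), (38, 117), (42, 117), (46, 116), (50, 117), (54, 115), (58, 116), (62, 116), (66, 108), (69, 75), (74, 120), (78, 117), (81, 117), (86, 133), (90, 138), (94, 82), (98, 56), (102, 45), (106, 38), (110, 33), (113, 25)]
0 [(-6, 136), (-2, 145), (2, 144), (6, 131), (10, 116), (14, 117), (18, 117), (22, 117), (26, 118), (30, 117), (34, 117), (38, 117), (42, 117), (46, 117), (50, 117), (54, 117), (58, 118), (62, 117), (66, 106), (69, 60), (74, 72), (78, 108), (81, 129), (86, 146), (90, 119), (94, 104), (98, 77), (102, 72), (106, 75), (110, 80), (113, 70)]
0.012 [(-6, 131), (-2, 131), (2, 133), (6, 128), (10, 110), (14, 110), (18, 110), (22, 110), (26, 110), (30, 110), (34, 110), (38, 109), (42, 110), (46, 110), (50, 110), (54, 109), (58, 110), (62, 110), (66, 99), (69, 71), (74, 117), (78, 102), (81, 96), (86, 128), (90, 94), (94, 103), (98, 118), (102, 115), (106, 119), (110, 116), (113, 120)]
```

Both discs are in: the dark column now ends at about 85 mm, in steps of roughly 24 mm. Now a gentle press home to feel the top.

```bash
python3 -m inch '[[[-0.0012,0.0016,0],0,-1]]';python3 -m inch '[[[-0.0012,0.0016,0],0,-1]]';python3 -m inch '[[[-0.0012,0.0016,0],0,-1]]';python3 -m inch '[[[-0.0006,0.0008,0],0,-1]]';python3 -m inch '[[[-0.0006,0.0008,0],0,-1]]';python3 -m inch '[[[-0.0006,0.0008,0],0,-1]]'
```

```text
t: 29.4
tool_pos: [0.5169, 0.0879, 0.1654]
ee_rot: [-0.011, -0.707, 0.707, 0.011]
contact_force: [0.4, 0.6, -0.3]
finger_gap: 0.0003
t: 29.52
tool_pos: [0.5182, 0.0879, 0.1637]
ee_rot: [-0.011, -0.707, 0.707, 0.011]
contact_force: [0.5, 1.4, 0.5]
finger_gap: 0.0
t: 29.65
tool_pos: [0.5193, 0.0878, 0.162]
ee_rot: [-0.011, -0.707, 0.707, 0.011]
contact_force: [-1.0, -0.4, 0.6]
finger_gap: -0.0002
t: 29.78
tool_pos: [0.5198, 0.0878, 0.1611]
ee_rot: [-0.011, -0.707, 0.707, 0.011]
contact_force: [-0.1, 0.5, 0.2]
finger_gap: 0.0002
t: 29.9
tool_pos: [0.5204, 0.0878, 0.1604]
ee_rot: [-0.011, -0.707, 0.707, 0.011]
contact_force: [0.1, -0.3, -0.2]
finger_gap: -0.0001
t: 30.02
tool_pos: [0.5211, 0.0877, 0.1596]
ee_rot: [-0.011, -0.707, 0.707, 0.011]
contact_force: [0.0, -1.0, 0.5]
finger_gap: 0.0001
```

```bash
python3 -m inch '[[[-0.0006,0.0008,0],0,-1]]';python3 -m inch '[[[-0.0006,0.0008,0],0,-1]]';python3 -m inch '[[[-0.0006,0.0008,0],0,-1]]';python3 -m inch '[[[-0.0006,0.0008,0],0,-1]]';python3 -m inch '[[[-0.0006,0.0008,0],0,-1]]';python3 -m inch '[[[-0.0006,0.0008,0],0,-1]]'
```

```text
t: 30.15
tool_pos: [0.5217, 0.0878, 0.1589]
ee_rot: [-0.011, -0.707, 0.707, 0.011]
contact_force: [0.2, 0.7, 0.1]
finger_gap: 0.0002
t: 30.28
tool_pos: [0.5222, 0.0877, 0.1581]
ee_rot: [-0.011, -0.707, 0.707, 0.011]
contact_force: [-1.7, -0.2, 2.2]
finger_gap: -0.0001
t: 30.4
tool_pos: [0.5226, 0.0877, 0.1575]
ee_rot: [-0.011, -0.707, 0.707, 0.012]
contact_force: [-3.6, 0.1, 5.7]
finger_gap: 0.0001
t: 30.52
tool_pos: [0.523, 0.0877, 0.157]
ee_rot: [-0.011, -0.707, 0.707, 0.012]
contact_force: [-4.8, -1.5, 9.9]
finger_gap: 0.0002
t: 30.65
tool_pos: [0.5234, 0.0878, 0.1564]
ee_rot: [-0.011, -0.707, 0.707, 0.012]
contact_force: [-6.5, -0.3, 11.7]
finger_gap: 0.0003
t: 30.78
tool_pos: [0.5237, 0.0877, 0.1559]
ee_rot: [-0.011, -0.707, 0.707, 0.012]
contact_force: [-8.0, 0.1, 15.2]
finger_gap: -0.0002
```

The push rose to about 17 N with a slope near 5.4 N/mm, which is the padded floor, so the stack is home. Now I retract, touch the bare table with shut fingers to calibrate tip length, and measure the stack top against the line.

```bash
python3 -m inch '[[[0.0172,-0.0246,0],0,-1],[[0,-0.05,0],0,-1],[[0.0102,0,0.0438],0,-1],[[0.0102,0,0.0438],0,-1],[[0.0102,0,0.0438],0,-1]]';python3 -m inch '[[[0.0102,0.02,0.0438],0,-1],[[0,0.06,0],0,-1],[[0,0.06,0],0,-1],[[0,0.055,0],0,-1],[[0,0,0],0,-1]]'
python3 - <<'E'
from h import *
s=r.snapshot("scene");t=r.snapshot("top");O=np.array([.5739,.086,.077]);y=-.0323;a=np.array([-.5726,.0186,.8196]);xb=np.array([np.cos(.61)*np.cos(y),np.cos(.61)*np.sin(y),np.sin(.61)]);yb=np.array([np.sin(-y),np.cos(y),0])
def sample(im,s,f,hs): return [int(cv2.getRectSubPix(im,(1,1),tuple(map(float,proj(s,f(h)))))[0,0]) for h in hs]
hs=np.arange(.050,.092,.002)
for n,c in(("scene",s),("top",t)):
    g=cv2.cvtColor(c["image"],cv2.COLOR_RGB2GRAY)
    for k in(-.015,-.008,.008,.015):
        print(n,k,"far",list(zip((hs*1000).round().astype(int).tolist(),sample(g,c,lambda h:O+h*a-np.sqrt(.031**2-k*k)*xb+k*yb,hs))))
    for k in(-.018,.018): print(n,k,"line",list(zip((hs[5:16]*1000).round().astype(int).tolist(),sample(g,c,lambda h:O+h*a+np.sqrt(.036**2-k*k)*xb+k*yb,hs[5:16]))))
i=np.zeros((400,800,3),np.uint8)
i[:,:400]=cv2.resize(s["image"][160:240,238:318],(400,400),interpolation=cv2.INTER_CUBIC);i[:,400:]=cv2.resize(t["image"][180:260,245:325],(400,400),interpolation=cv2.INTER_CUBIC)
cv2.imwrite("pics/g7.png",cv2.convertScaleAbs(i[:,:,::-1],alpha=1.8))
E
```

```text
t: 31.4
tool_pos: [0.4724, -0.0434, 0.2297]
ee_rot: [-0.012, -0.707, 0.707, 0.011]
contact_force: [0.4, -0.7, -0.6]
finger_gap: -0.0001
t: 32.02
tool_pos: [0.4575, -0.085, 0.0307]
ee_rot: [0.008, 0.708, -0.706, -0.015]
contact_force: [-0.3, 0.1, 1.0]
finger_gap: -0.0001
scene -0.015 far [(50, 105), (52, 106), (54, 107), (56, 102), (58, 76), (60, 59), (62, 80), (64, 111), (66, 106), (68, 105), (70, 105), (72, 105), (74, 108), (76, 118), (78, 132), (80, 140), (82, 142), (84, 140), (86, 141), (88, 148), (90, 158)]
scene -0.008 far [(50, 110), (52, 111), (54, 114), (56, 103), (58, 79), (60, 76), (62, 114), (64, 113), (66, 112), (68, 111), (70, 111), (72, 110), (74, 109), (76, 128), (78, 147), (80, 152), (82, 151), (84, 149), (86, 150), (88, 157), (90, 166)]
scene 0.008 far [(50, 117), (52, 119), (54, 124), (56, 97), (58, 84), (60, 95), (62, 100), (64, 74), (66, 72), (68, 88), (70, 100), (72, 108), (74, 111), (76, 111), (78, 113), (80, 131), (82, 150), (84, 156), (86, 155), (88, 158), (90, 165)]
scene 0.015 far [(50, 115), (52, 117), (54, 114), (56, 96), (58, 59), (60, 66), (62, 71), (64,
[... 874 characters left out ...]
top 0.008 far [(50, 12), (52, 12), (54, 12), (56, 11), (58, 10), (60, 8), (62, 6), (64, 8), (66, 10), (68, 12), (70, 14), (72, 15), (74, 21), (76, 32), (78, 42), (80, 58), (82, 75), (84, 89), (86, 95), (88, 101), (90, 106)]
top 0.015 far [(50, 12), (52, 12), (54, 12), (56, 11), (58, 11), (60, 10), (62, 10), (64, 9), (66, 8), (68, 10), (70, 13), (72, 16), (74, 24), (76, 33), (78, 43), (80, 58), (82, 72), (84, 82), (86, 91), (88, 99), (90, 105)]
top -0.018 line [(60, 73), (62, 70), (64, 67), (66, 63), (68, 55), (70, 48), (72, 47), (74, 57), (76, 67), (78, 73), (80, 75)]
top 0.018 line [(60, 71), (62, 68), (64, 63), (66, 53), (68, 44), (70, 43), (72, 54), (74, 66), (76, 72), (78, 74), (80, 76)]
```

View pics/g7.png

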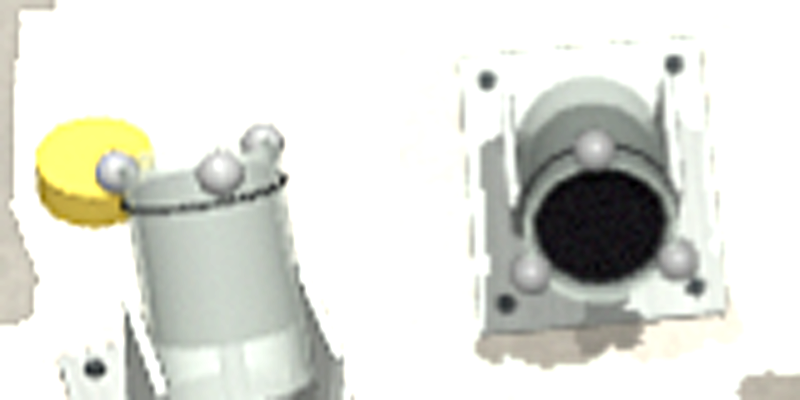

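The line measures 70 mm in both views. The stack top measures 76–80 mm, so it is just past the line with two discs. The table touch cross-checks the press reading.

```bash
python3 -m inch '[[[0,0.004,0],0,-1],[[0,0,0],0,-1]]'; python3 -m inch '[[[0,0.003,0],0,-1],[[0,0,0],0,-1]]';python3 -m inch '[[[0,0.002,0],0,-1],[[0,0,0],0,-1]]';python3 -m inch '[[[0,0.0015,0],0,-1],[[0,0,0],0,-1]]';python3 -m inch '[[[0,0.0015,0],0,-1],[[0,0,0],0,-1]]'
```

```text
t: 32.38
tool_pos: [0.4624, -0.0859, 0.0325]
ee_rot: [-0.013, -0.707, 0.707, 0.01]
contact_force: [0.3, 0.4, 0.2]
finger_gap: -0.0001
t: 32.62
tool_pos: [0.4612, -0.0857, 0.0279]
ee_rot: [-0.012, -0.707, 0.707, 0.011]
contact_force: [-0.4, -0.0, -0.3]
finger_gap: 0.0002
t: 32.88
tool_pos: [0.4609, -0.0856, 0.0253]
ee_rot: [0.011, 0.707, -0.707, -0.012]
contact_force: [-0.4, -0.2, 1.1]
finger_gap: -0.0
t: 33.12
tool_pos: [0.4609, -0.0856, 0.0238]
ee_rot: [0.011, 0.707, -0.707, -0.012]
contact_force: [0.0, 0.4, -0.3]
finger_gap: -0.0001
t: 33.38
tool_pos: [0.4609, -0.0856, 0.0224]
ee_rot: [0.011, 0.707, -0.707, -0.011]
contact_force: [-0.4, 0.3, -0.6]
finger_gap: 0.0001
```

```bash
python3 -m inch '[[[0,0.001,0],0,-1],[[0,0,0],0,-1]]'; python3 -m inch '[[[0,0.001,0],0,-1],[[0,0,0],0,-1]]';python3 -m inch '[[[0,0.001,0],0,-1],[[0,0,0],0,-1]]';python3 -m inch '[[[0,0.001,0],0,-1],[[0,0,0],0,-1]]'
```

```text
t: 33.62
tool_pos: [0.461, -0.0856, 0.0221]
ee_rot: [-0.011, -0.707, 0.707, 0.011]
contact_force: [-1.7, 0.1, 6.6]
finger_gap: -0.0003
t: 33.88
tool_pos: [0.4611, -0.0856, 0.022]
ee_rot: [-0.011, -0.707, 0.707, 0.011]
contact_force: [-4.5, 1.4, 20.9]
finger_gap: 0.0002
t: 34.12
tool_pos: [0.4611, -0.0856, 0.0219]
ee_rot: [-0.011, -0.707, 0.707, 0.011]
contact_force: [-8.9, 1.2, 31.5]
finger_gap: -0.0003
t: 34.38
tool_pos: [0.4611, -0.0856, 0.0219]
ee_rot: [-0.011, -0.707, 0.707, 0.011]
contact_force: [-10.3, 2.0, 44.8]
finger_gap: -0.0002
```

Tip length is 22.0 mm, as given. That puts the press reading at about 72 mm, or higher if the contact is not at the very edge of the tip, while sight gives 74–78 mm. To settle it relatively, I touch the rim (88 mm) with the same fingertip edge and compare along-axis travel.

```bash
python3 -m inch '[[[0,-0.06,0],0,-1],[[0,-0.06,0],0,-1],[[0,-0.06,0],0,-1],[[0,-0.025,0],0,-1],[[-0.01,0,-0.0522],0,-1]]';  python3 -m inch '[[[-0.01,0,-0.0522],0,-1],[[-0.01,0,-0.0522],0,-1],[[-0.01,0,-0.0522],0,-1],[[0,0,0],0,-1],[[0,0,0],0,-1]]'
```

```text
t: 35.0
tool_pos: [0.474, -0.037, 0.2262]
ee_rot: [-0.016, -0.706, 0.708, 0.012]
contact_force: [0.7, 1.3, -0.6]
finger_gap: -0.0003
t: 35.62
tool_pos: [0.5074, 0.1212, 0.2231]
ee_rot: [-0.011, -0.707, 0.707, 0.012]
contact_force: [-0.0, -0.2, 0.1]
finger_gap: 0.0002
```

```bash
python3 -m inch '[[[0,0.0433,0],0,-1],[[0,0,0],0,-1],[[0,0,0],0,-1]]'; python3 -m inch '[[[-0.0023,0.0033,0],0,-1],[[0,0,0],0,-1]]';  python3 -m inch '[[[-0.0012,0.0016,0],0,-1]]';python3 -m inch '[[[-0.0012,0.0016,0],0,-1]]';python3 -m inch '[[[-0.0012,0.0016,0],0,-1]]'
```

```text
t: 36.0
tool_pos: [0.5082, 0.1209, 0.1811]
ee_rot: [-0.012, -0.707, 0.707, 0.012]
contact_force: [0.0, -0.4, -0.2]
finger_gap: -0.0001
t: 36.25
tool_pos: [0.5106, 0.1216, 0.1776]
ee_rot: [0.012, 0.707, -0.707, -0.011]
contact_force: [0.4, 0.3, -0.7]
finger_gap: -0.0001
t: 36.38
tool_pos: [0.5115, 0.1217, 0.1758]
ee_rot: [0.012, 0.707, -0.707, -0.011]
contact_force: [0.7, -0.4, 0.3]
finger_gap: 0.0001
t: 36.5
tool_pos: [0.5126, 0.1217, 0.1738]
ee_rot: [-0.011, -0.707, 0.707, 0.011]
contact_force: [0.3, -0.2, -0.2]
finger_gap: 0.0001
t: 36.62
tool_pos: [0.5137, 0.1216, 0.172]
ee_rot: [-0.011, -0.707, 0.707, 0.011]
contact_force: [-0.6, -0.5, 0.1]
finger_gap: -0.0
```

```bash
python3 -m inch '[[[-0.0006,0.0008,0],0,-1]]';python3 -m inch '[[[-0.0006,0.0008,0],0,-1]]';python3 -m inch '[[[-0.0006,0.0008,0],0,-1]]';python3 -m inch '[[[-0.0006,0.0008,0],0,-1]]';python3 -m inch '[[[-0.0006,0.0008,0],0,-1]]'
```

```text
t: 36.75
tool_pos: [0.5142, 0.1216, 0.1711]
ee_rot: [-0.011, -0.707, 0.707, 0.012]
contact_force: [-1.0, -0.7, 0.7]
finger_gap: -0.0001
t: 36.88
tool_pos: [0.5149, 0.1216, 0.1704]
ee_rot: [-0.011, -0.707, 0.707, 0.011]
contact_force: [-0.4, 0.1, -0.6]
finger_gap: 0.0
t: 37.0
tool_pos: [0.5155, 0.1216, 0.1697]
ee_rot: [-0.011, -0.707, 0.707, 0.011]
contact_force: [0.1, 0.5, -0.2]
finger_gap: -0.0002
t: 37.12
tool_pos: [0.5161, 0.1216, 0.1689]
ee_rot: [0.011, 0.707, -0.707, -0.011]
contact_force: [-0.5, 0.3, 0.1]
finger_gap: -0.0002
t: 37.25
tool_pos: [0.5167, 0.1215, 0.1681]
ee_rot: [-0.011, -0.707, 0.707, 0.011]
contact_force: [1.4, 0.2, 0.6]
finger_gap: 0.0001
```

```bash
python3 -m inch '[[[-0.0006,0.0008,0],0,-1]]';python3 -m inch '[[[-0.0006,0.0008,0],0,-1]]';python3 -m inch '[[[-0.0006,0.0008,0],0,-1]]';python3 -m inch '[[[-0.0006,0.0008,0],0,-1]]';python3 -m inch '[[[-0.0006,0.0008,0],0,-1]]'
```

```text
t: 37.38
tool_pos: [0.517, 0.1216, 0.1675]
ee_rot: [-0.011, -0.707, 0.707, 0.012]
contact_force: [-4.2, 0.2, 7.7]
finger_gap: 0.0
t: 37.5
tool_pos: [0.5171, 0.1216, 0.1673]
ee_rot: [-0.011, -0.707, 0.707, 0.012]
contact_force: [-7.7, -1.4, 14.8]
finger_gap: -0.0004
t: 37.62
tool_pos: [0.5172, 0.1216, 0.1671]
ee_rot: [-0.01, -0.707, 0.707, 0.012]
contact_force: [-9.0, -1.4, 21.0]
finger_gap: 0.0
t: 37.75
tool_pos: [0.5173, 0.1217, 0.1669]
ee_rot: [-0.01, -0.706, 0.708, 0.012]
contact_force: [-13.5, -2.0, 26.8]
finger_gap: 0.0
t: 37.88
tool_pos: [0.5175, 0.1218, 0.1667]
ee_rot: [-0.01, -0.706, 0.708, 0.013]
contact_force: [-17.0, -2.9, 32.8]
finger_gap: 0.0002
```

The rim touched 11.1 mm above the stack top's contact, so the top is at 76.9 mm. That agrees with sight and puts the floor near 27 mm: two discs first pass the line. Retract, check and hand in.

```bash
python3 -m inch '[[[0.0143,-0.0205,0],0,-1],[[0,-0.06,0],0,-1],[[0,-0.06,0],0,-1],[[0.05,0,0],0,-1],[[0.05,0,0],0,-1]]'; python3 -m inch '[[[0,0,0],0,-1],[[0,0,0],0,-1],[[0,0,0],0,-1]]'; python3 prof.py
python3 - <<'E'
from h import *
a=r.snapshot("top")["image"];b=cv2.imread("pics/top0.png")[:,:,::-1]
m=(a.max(2)<60).astype(np.uint8);N,_,st,c=cv2.connectedComponentsWithStats(m)
print([c[i].round(1).tolist() for i in range(1,N) if 150<st[i,4]<2500])
d=(cv2.absdiff(a,b).max(2)>45).astype(np.uint8);N,_,st,c=cv2.connectedComponentsWithStats(d)
print("changed",[(c[i].round().tolist(),int(st[i,4])) for i in range(1,N) if st[i,4]>25])
i=np.hstack([a[120:320,220:460],r.snapshot("scene")["image"][150:350,100:340]]);cv2.imwrite("pics/end.png",cv2.resize(i[:,:,::-1],(800,333)))
E
```

```text
t: 38.5
tool_pos: [0.4045, 0.1253, 0.3052]
ee_rot: [0.012, 0.707, -0.707, -0.011]
contact_force: [-1.4, 1.5, -0.4]
finger_gap: 0.0002
t: 38.88
tool_pos: [0.4064, 0.1251, 0.3046]
ee_rot: [0.012, 0.707, -0.707, -0.012]
contact_force: [-0.6, 0.7, -1.5]
finger_gap: 0.0004
-0.012 [(-6, 123), (-2, 126), (2, 128), (6, 125), (10, 112), (14, 113), (18, 112), (22, 111), (26, 112), (30, 112), (34, 112), (38, 111), (42, 111), (46, 112), (50, 111), (54, 111), (58, 111), (62, 113), (66, 103), (69, 71), (74, 115), (78, 112), (81, 112), (86, 131), (90, 151), (94, 149), (98, 160), (102, 158), (106, 167), (110, 164), (113, 164)]
0 [(-6, 131), (-2, 139), (2, 138), (6, 126), (10, 111), (14, 111), (18, 112), (22, 112), (26, 113), (30, 112), (34, 111), (38, 112), (42, 113), (46, 112), (50, 112), (54, 112), (58, 113), (62, 113), (66, 102), (69, 57), (74, 69), (78, 103), (81, 124), (86, 140), (90, 117), (94, 134), (98, 113), (102, 107), (106, 168), (110, 165), (113, 165)]
0.012 [(-6, 126), (-2, 127), (2, 127), (6, 124), (10, 105), (14, 105), (18, 104), (22, 104), (26, 105), (30, 105), (34, 105), (38, 104), (42, 105), (46, 105), (50, 105), (54, 106), (58, 105), (62, 105), (66, 96), (69, 68), (74, 112), (78, 97), (81, 93), (86, 127), (90, 95), (94, 104), (98, 112), (102, 107), (106, 149), (110, 163), (113, 162)]
[[301.5, 88.6], [102.3, 132.0], [300.7, 108.8], [386.6, 132.2], [260.7, 132.7], [400.6, 181.9], [550.3, 190.5], [543.4, 204.8], [359.2, 190.4], [531.5, 209.4], [519.3, 213.4], [81.7, 264.6], [163.4, 261.4], [190.7, 300.1], [553.3, 326.9]]
changed [([347.0, 335.0], 21367), ([418.0, 251.0], 576), ([354.0, 254.0], 548)]
```

View pics/end.png

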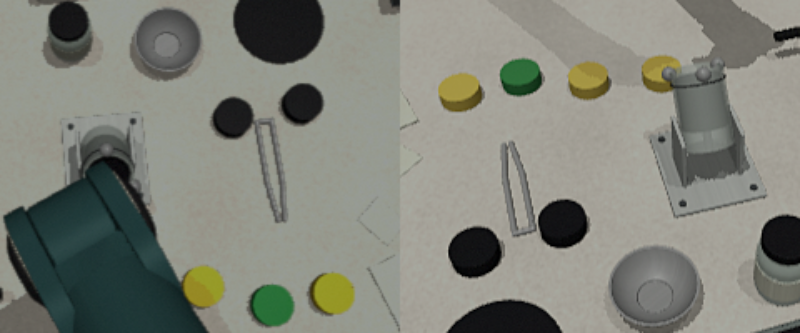

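Two discs are in the tube. The two spares lie flat at (0.6175,-0.125) and (0.627,-0.238), unmoved, and nothing else is disturbed. Handing in.

```bash
python3 -c "
from workcell import r
print(r.sign_off())"
```

```text
the job is handed in; nothing more can be done
None
```

I put two discs in the leaning tube and pressed them home. Their top is at about 77 mm, just past the 70 mm line, so no third disc was needed. The job was handed in at about 39 s.

- **Seated:** the last press reached about 17 N along the axis. It rose at about 5.4 N/mm, which fits the padded floor.
- **Height:** touching the rim with the same fingertip edge put the stack top 11.1 mm below it, or 76.9 mm. Two camera views gave 74–80 mm, with the line itself reading 70–71 mm. The floor is therefore at about 27 mm, and one disc alone would have reached only about 52 mm.
- **Disagreement:** my first absolute reading by touch, taking the tip's outer edge as the contact point, gave about 72 mm. I trusted the comparison with the rim instead.
- **Slips:** the second disc tipped at the mouth when I pressed it off-centre, so I levelled it by pressing its raised side. Fingertip touches peaked at about 45 N on the table and 37 N on the rim, higher than I meant.
- **End state:** the two spare discs lie flat where they started. A before-and-after comparison of the top view showed no other change, apart from an area by the robot hidden under the arm. The robot touches nothing.

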